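Pack the sample vials and close the shipping carton

TASK

Take every capped vial out of the block heater and stand it upright in a foam pocket of the shipping carton, right down to the pocket's floor, leaving the uncapped blank tube in the heater. Then close the carton: fold both short end flaps flat first, while both long flaps are still open, then both long flaps flat over them. Finally stand the steel press weight on the middle of the closed top with its length squarely across the seam, let go, and leave everything else on the bench undisturbed.

Things in the scene. Friction and masses are not known exactly. Their poses are not given: they have to be found in the camera images.
- carton: open cardboard shipping carton, fixed: 120 (x) by 170 (y) by 100 mm high outside, walls 4 mm, four flaps at the rim splayed outwards. Origin: centre of its underside on the bench; x along its short side, y along its long side. Inside is a white foam block, its top 52 mm above the bench, with one row of four square pockets (see pocket0 to pocket3)
- pocket0 (a point): centre of the floor of a square foam pocket, 29 mm wide and 42 mm deep, 10 mm above the bench, at x = 0, y = -57 mm in the carton's frame
- pocket1 (a point): centre of the floor of a square foam pocket, 29 mm wide and 42 mm deep, 10 mm above the bench, at x = 0, y = -19 mm in the carton's frame
- pocket2 (a point): centre of the floor of a square foam pocket, 29 mm wide and 42 mm deep, 10 mm above the bench, at x = 0, y = 19 mm in the carton's frame
- pocket3 (a point): centre of the floor of a square foam pocket, 29 mm wide and 42 mm deep, 10 mm above the bench, at x = 0, y = 57 mm in the carton's frame
- rack: block heater, fixed: black housing and aluminium block, 80 (x) by 250 (y) by 60 mm high, origin under its centre on the bench. One row of five square wells 29 mm wide along its y axis (x = 0) at y = -96, -48, 0, 48, 96 mm, floors 18 mm above the bench; the capped vials and the uncapped blank stand in some of them
- vial0: capped sample vial standing in a well of the rack (may be absent): clear round body 24 mm in diameter and 62 mm tall, with a screw cap 28 mm in diameter and 18 mm tall on top, 80 mm overall; about 40 g. Origin: centre of its underside; z up the vial
- vial1: capped sample vial standing in a well of the rack (may be absent): clear round body 24 mm in diameter and 62 mm tall, with a screw cap 28 mm in diameter and 18 mm tall on top, 80 mm overall; about 40 g. Origin: centre of its underside; z up the vial
- vial2: capped sample vial standing in a well of the rack (may be absent): clear round body 24 mm in diameter and 62 mm tall, with a screw cap 28 mm in diameter and 18 mm tall on top, 80 mm overall; about 40 g. Origin: centre of its underside; z up the vial
- vial3: capped sample vial standing in a well of the rack (may be absent): clear round body 24 mm in diameter and 62 mm tall, with a screw cap 28 mm in diameter and 18 mm tall on top, 80 mm overall; about 40 g. Origin: centre of its underside; z up the vial
- blank: the blank: a clear tube without a cap, 24 mm in diameter and 56 mm tall, in another well of the rack; it stays there. Origin: centre of its underside
- weight: steel press weight on the bench in front of the rack: foot 90 (x) by 36 (y) by 18 mm, on it along x an upright grip fin 70 long, 14 thick (y), from 18 to 62 mm high; about 0.45 kg. Origin: centre of its underside; x along its length
- seam (a point): middle of the closed carton's top, 107 mm above the bench on the carton's centre line, axes as the carton's; the seam between the two long flaps runs through it along y. Closed long flaps have their top face here
- flap_left (a joint): hinge angle of the carton's +y end flap, a 118 wide by 60 mm panel 3 mm thick, its crease along the carton's +y end wall (y = 85 mm, 101.5 mm above the bench). 0 = folded flat, 1.57 = upright, up to 2.6 splayed outwards. Stiff crease (0.02 N m), stays where left; swing it up along its arc (pushed in level at its edge it jams). An end flap; lies under the long flaps.
- flap_right (a joint): hinge angle of the carton's -y end flap, a 118 wide by 60 mm panel 3 mm thick, its crease along the carton's -y end wall (y = -85 mm, 101.5 mm above the bench). 0 = folded flat, 1.57 = upright, up to 2.6 splayed outwards. Stiff crease (0.02 N m), stays where left; swing it up along its arc (pushed in level at its edge it jams). An end flap; lies under the long flaps.
- flap_near (a joint): hinge angle of the carton's -x long side flap, a 170 wide by 60 mm panel 3 mm thick, its crease along the carton's -x long wall (x = -60 mm, 105.5 mm above the bench). 0 = folded flat, 1.57 = upright, up to 2.6 splayed outwards. Stiff crease (0.02 N m), stays where left; swing it up along its arc (pushed in level at its edge it jams). A long flap; closed, both meet at the seam.
- flap_far (a joint): hinge angle of the carton's +x long side flap, a 170 wide by 60 mm panel 3 mm thick, its crease along the carton's +x long wall (x = 60 mm, 105.5 mm above the bench). 0 = folded flat, 1.57 = upright, up to 2.6 splayed outwards. Stiff crease (0.02 N m), stays where left; swing it up along its arc (pushed in level at its edge it jams). A long flap; closed, both meet at the seam.
- dish: glass petri dish, 60 mm across, 14 mm high; a bystander. Origin: centre of its underside
- tape: roll of paper labels, 44 mm across, 18 mm high; a bystander. Origin: centre of its underside
- reagent: amber reagent jar, 90 mm tall; a bystander. Origin: centre of its underside
- beaker: glass beaker, 85 mm tall; a bystander. Origin: centre of its underside
- capcup: white bowl, 80 mm across, 40 mm high; a bystander. Origin: centre of its underside
- wash: white wash bottle, 160 mm tall; a bystander. Origin: centre of its underside
Things that resemble listed ones, but are neither listed nor needed, are in the scene too. Leave any orange or purple look-alike of the carton alone. What is shaped like the weight but blue or green is not meant.

How it is judged:
By the outcome, as a careful person would: the job done as asked, in the order asked, and still so for the second after the job is handed in, with the robot touching nothing.
Of vial0, vial1, vial2, vial3 only 2 to 4 are there at a start; the rules pass over those that are not, and their reading is None.
At some moment in a run one of weight may be knocked a few centimetres aside while the robot is not near it.
It also fails if it takes over 210 s, if anything falls off the work surface, if the arm or the gripper's body presses on something with over 40 N, if the wrist force passes 120 N, or if a joint passes its speed limit or range.

ROBOT

A 6-joint arm with a two-finger parallel gripper is mounted at the origin on the work surface. World frame = base frame: x ahead of the robot, y to its left, z up, the work surface at z = 0. Lengths are in m, angles in rad, forces in N, time in s.
With the tool pointing down it reaches from about 0.25 to 0.725 m from the base axis. Payload 4 kg.
Tool frame: the origin (TCP) lies at the very end of the fingers, on their centre line; the grasp point (between the pads) lies 19 mm behind it; z points along the fingers, y is the line along which they close (so a half turn about z gives the same grasp; the last joint's range is limited). The gripper opens to 85 mm and grips with 20 to 120 N. Pads are 22 mm wide; open, the fingers measure 114 mm over their backs; the gripper's body (76 mm by 85 mm) begins 54 mm behind the grasp point. The pads swing forward as they close: fully open they stand 13 mm farther back than shut.
Start: joints at [-1.31, 0.241, 0.005, 1.335, 0, 1.571], TCP at [0.129, -0.483, 0.231] pointing down, gripper open.
Joint ranges: [-2.72, 2.72], [-1.05, 1.87], [-1.09, 1.28], [-1.99, 2.15], [-1.42, 1.44], [-3.14, 3.14]. Speed limits (rad/s): [2.79, 2.79, 3.14, 3.14, 3.14, 3.14].

INTERFACE

Orientations are given as a unit quaternion [x, y, z, w].
In Python, from workcell import monitor, viewer, job gives the robot as it stands.
- The arm moves only by the tool arm_command, never from a script. Its argument "increments" is a list of rows, each an object of numbers: "dx", "dy", "dz": the shift along the tool's x, y, z in cm; "wx", "wy", "wz": the turn, a rotation vector about the tool's x, y, z in rad; "grip": the finger opening in cm, from 0 to 8.54. In form: [{"dx": .., "dy": .., "dz": .., "wx": .., "wy": .., "wz": .., "grip": ..}, ...]. A call has 1 to 10 rows; each row is the pose to reach, as a shift and turn from the pose commanded when the call began, along the tool's axes at that moment; what a row does not reach only later rows make up. A row lasts 1/10 s, in which the tool goes at most 50 mm and 8.59 degrees, less where a joint would pass 70% of its speed; a pose out of reach is approached as far as the arm can. A call with a gripper value outside its range is refused whole. The fingers move at their own pace and stop on an object; the grip force is fixed at half the most. Time passes only in rows, so rows that repeat a pose let the fingers close. It gives the time, the measured TCP pose, the force, the opening and the grip force at its end, in the units of the state.
- monitor.get_obs(): the state, without advancing time (a new reading comes with each control period).
- viewer.camera(name): name is "scene" or "top" or "wrist"; returns (picture, depth): 480x640x3 uint8, red, green, blue; 480x640 float32, m along the optical axis (not along the pixel's ray), 0 where there is no reading.
- viewer.get_calibration(name): a dict with "fovy" (degrees; the focal length in pixels is half the picture's height over the tangent of half this angle, whatever the lens; pixels are square), "cx", "cy" (the principal point, pixels), "view" (4x4, takes a point from world to camera coordinates). Camera axes: x right, y up, looking along -z (the intrinsics and any distortion apply to the point x, -y, -z); pixel columns grow to the right and rows downward; lengths in m; the calibration is good to about 2 mm. A picture is of the moment at which its call begins: read the wrist's pose just before it. get_calibration takes no time and is no camera call; for the wrist camera it gives the pose at the moment of the call.
- job.job_done(): hands the job in; it is judged then, once.
The state is a dict: "clock": time; "joint_pos": joint angles; "joint_vel": joint speeds; "tau": joint torques, N m; "eef_pos": TCP position; "tool_rot": TCP orientation; "ft_force": force on the tool from outside, world axes, zero at the start; "ft_torque": the same for the moment, N m; "grip_width": finger opening in m; "grasp_force": force on a finger pad.
Only numpy, scipy, OpenCV 4.12 (cv2) and the standard library are available. Lean on these libraries where they do the work, as an engineer would, in place of code of your own. Each camera call takes 0.05 s, during which the arm holds its last target. There are 200 camera calls.

## Working session

There is one attempt and no reset: what is moved stays moved. The work goes in short steps, Python scripts to look and compute and a tool call to move; the robot and the scene stay as the last step left them, time stands still between calls to the robot, and variables do not carry over. Pictures are saved under pics/ and viewed, at most 14 in all, crops included, and the job is handed in when it is done.

Besides the shell and the picture viewer there is one more tool, called after ">>>" as a command line: name --argument value ..., lists and objects as JSON in quotes. arm_command: Moves the arm, as the interface text tells. Its arguments: {"type":"object","properties":{"increments":{"type":"array","items":{"type":"object","properties":{"dx":{"type":"number"},"dy":{"type":"number"},"dz":{"type":"number"},"wx":{"type":"number"},"wy":{"type":"number"},"wz":{"type":"number"},"grip":{"type":"number"}}}}},"required":["increments"]}

```bash
ls; mkdir -p pics; cat > h.py <<'E'
import numpy as np, cv2, json
from workcell import monitor, viewer, job
def cal(n):
    c=viewer.get_calibration(n); f=240/np.tan(np.radians(c['fovy'])/2)
    return f,c['cx'],c['cy'],np.array(c['view'])
def pts(n,d,c=None):
    f,cx,cy,V=c or cal(n); v,u=np.mgrid[0:480,0:640]
    P=np.stack([(u-cx)/f*d,-(v-cy)/f*d,-d,np.ones_like(d)],-1)@np.linalg.inv(V).T
    return P[...,:3]
def ray(c,u,v,z):
    f,cx,cy,V=c; W=np.linalg.inv(V); o=W[:3,3]; r=W[:3,:3]@np.array([(u-cx)/f,-(v-cy)/f,-1])
    return o+r*(z-o[2])/r[2]
def save(n,name):
    c=cal(n); p,d=viewer.camera(n); cv2.imwrite('pics/'+name+'.png',p[...,::-1]); np.savez('pics/'+name,p=p,d=d,f=c[0],cx=c[1],cy=c[2],V=c[3]); return p,d,c
E
python3 - <<'E'
from h import *
for n in ['top','scene']:
    p,d,c=save(n,n+'0'); print(n,c,viewer.get_calibration(n).keys(),(d==0).mean())
print(monitor.get_obs())
E
```

```text
pics
top (np.float64(595.2469276292446), 313.88838199361584, 237.99600269166146, array([[-0.0234477 , -0.99971406, -0.00469102, -0.02091808],
       [ 0.99475784, -0.02379812,  0.09945095, -0.54234782],
       [-0.09953415, -0.00233453,  0.99503141, -1.60713041],
       [ 0.        ,  0.        ,  0.        ,  1.        ]])) dict_keys(['fovy', 'cx', 'cy', 'view']) 0.003951822916666667
scene (np.float64(440.2692175599646), 314.8996275934183, 240.87108902813108, array([[-0.80499607,  0.59325041,  0.00593987,  0.43551953],
       [-0.3447226 , -0.47586409,  0.80914751,  0.09811527],
       [ 0.48285366,  0.64931296,  0.58757554, -1.34424492],
       [ 0.        ,  0.        ,  0.        ,  1.        ]])) dict_keys(['fovy', 'cx', 'cy', 'view']) 0.004814453125
{'clock': 0.1, 'joint_pos': array([-1.31000726e+00,  2.41369913e-01,  3.88833217e-03,  1.33517211e+00,
       -2.28627049e-05,  1.57079450e+00]), 'joint_vel': array([-0.00028848, -0.00313517,  0.00325579, -0.00036461, -0.00063372,
       -0.00025701]), 'tau': array([-2.13922663e-04, -3.73138297e+01,  2.53009254e+01,  1.08855619e-02,
       -2.97351357e-05, -7.64960703e-06]), 'eef_pos': array([ 0.12877547, -0.48257308,  0.23049705]), 'tool_rot': array([ 9.91510124e-01,  1.30026194e-01, -1.32085347e-04, -9.19309515e-04]), 'ft_force': array([-0.01610449,  0.01900777, -0.37572958]), 'ft_torque': array([-0.02778526, -0.01525109,  0.05192397]), 'grasp_force': 0.0, 'grip_width': 0.08516771483974125}
```

View pics/top0.png

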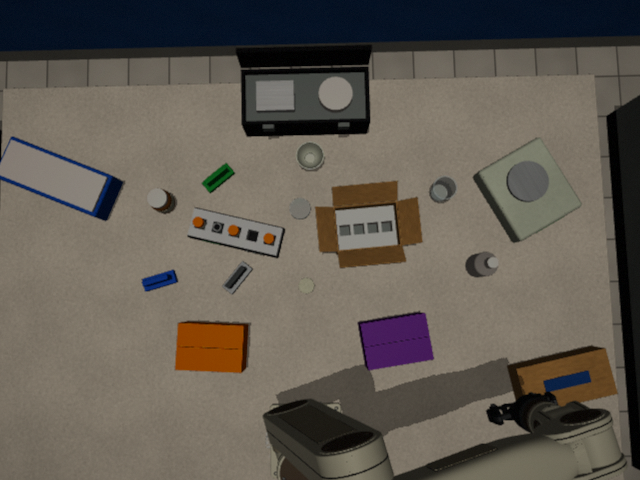

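View pics/scene0.png

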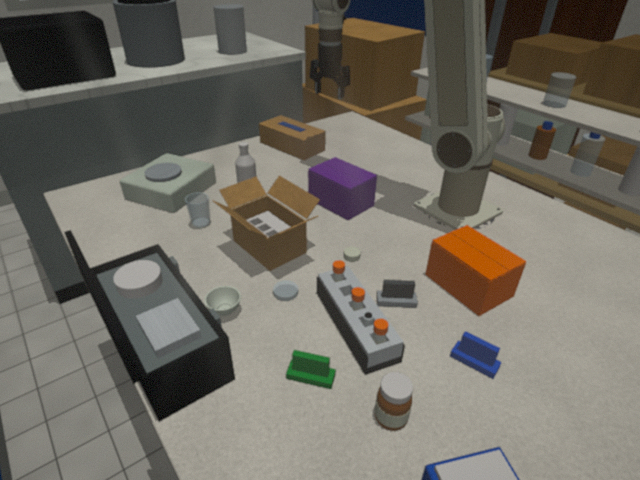

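Top view: capped vials (orange) are at (198,222), (234,230) and (269,239). The blank is at (217,226) and the empty well at (252,236). The brown carton is at (367,225), with flaps at top (far), bottom (near), left (+y) and right (−y). For the weight, the candidates are grey (237,278), green (219,178) and blue (159,281); grey steel fits, as it is in front of the rack. I'm measuring these now.

```bash
python3 - <<'E'
from h import *
for n in ['top','scene']:
    z=np.load(f'pics/{n}0.npz'); p,d=z['p'],z['d']; c=(z['f'],z['cx'],z['cy'],z['V']); P=pts(n,d,c)
    hsv=cv2.cvtColor(p,cv2.COLOR_RGB2HSV)
    m=cv2.inRange(hsv,(5,180,120),(16,255,255))
    k,l,s,ce=cv2.connectedComponentsWithStats(m)
    for i in range(1,k):
        if 25<s[i,4]<1500:
            q=P[l==i]; q=q[q[:,2]<.2]; print(n,'orange',s[i],ce[i].round(1),'ray z.098',ray(c,*ce[i],.09).round(4),'depth med',np.median(q,0).round(4))
    if n=='top':
        for nm,(u0,v0,u1,v1) in dict(weight=(220,258,256,298),rack=(180,200,292,262),foam=(338,207,396,247),carton=(310,175,428,275)).items():
            Q=P[v0:v1,u0:u1].reshape(-1,3); 
            zr=dict(weight=(.01,.08),rack=(.05,.07),foam=(.045,.06),carton=(.085,.2))[nm]
            msk=(Q[:,2]>zr[0])&(Q[:,2]<zr[1]); q=Q[msk]; r=cv2.minAreaRect((q[:,:2]*1000).astype(np.float32))
            print(nm,len(q),np.median(q[:,2]).round(4),r)
        print('bench z',np.median(P[300:330,280:340,2]))
        # pocket dark spots
        g=cv2.cvtColor(p,cv2.COLOR_RGB2GRAY); sub=(g[207:247,338:396]<130).astype(np.uint8)
        k,l,s,ce=cv2.connectedComponentsWithStats(sub)
        for i in range(1,k): print('pk',s[i],(ce[i]+[338,207]).round(1),ray(c,*(ce[i]+[338,207]),.052).round(4))
p=cv2.imread('pics/top0.png'); a=cv2.resize(p[170:300,140:440],None,fx=2.66,fy=2.66,interpolation=cv2.INTER_CUBIC); cv2.imwrite('pics/crop1.png',a)
E
```

```text
top orange [193 217  10  10  70] [197.3 221.4] ray z.098 [0.5869 0.2738 0.09  ] depth med [0.5862 0.2725 0.0986]
top orange [228 225  10  10  72] [232.7 229.7] ray z.098 [0.5626 0.1801 0.09  ] depth med [0.5608 0.1787 0.0979]
top orange [264 234   9   9  70] [268.1 238. ] ray z.098 [0.5384 0.087  0.09  ] depth med [0.5374 0.0865 0.0986]
weight 438 0.022 ((438.86102294921875, 179.20166015625), (85.63761901855469, 90.19146728515625), 89.41944122314453)
rack 2103 0.0604 ((563.1980590820312, 181.00387573242188), (248.57447814941406, 82.11503601074219), 75.48368835449219)
foam 1721 0.0529 ((567.3223876953125, -176.94715881347656), (155.10955810546875, 107.77265930175781), 88.8889389038086)
carton 4487 0.1246 ((565.0142211914062, -173.3677978515625), (210.30667114257812, 265.4493408203125), 3.7814159393310547)
bench z 0.0010135553439780676
pk [ 0  0 40  4 97] [352.6 207.9] [ 0.6187 -0.1408  0.052 ]
pk [55  0  3 23 40] [394.5 215.4] [ 0.5955 -0.2537  0.052 ]
pk [ 42  13  13  13 144] [386.4 225.8] [ 0.5675 -0.2309  0.052 ]
pk [ 15  15  13  13 145] [358.7 228.5] [ 0.5621 -0.1557  0.052 ]
pk [ 28  14  14  13 146] [372.5 227.2] [ 0.5649 -0.1932  0.052 ]
pk [  0  17  14  23 159] [344.  230.8] [ 0.5567 -0.1157  0.052 ]
pk [34 37 24  3 40] [386.1 245.5] [ 0.5141 -0.228   0.052 ]
scene orange [334 261  10   8  66] [338.6 264.6] ray z.098 [0.5363 0.0816 0.09  ] depth med [0.5423 0.0887 0.0976]
scene orange [352 288  12   9  89] [357.7 292. ] ray z.098 [0.5607 0.1744 0.09  ] depth med [0.5665 0.1806 0.0973]
scene orange [374 319  14  11 110] [380.6 324.2] ray z.098 [0.5845 0.2681 0.09  ] depth med [0.59   0.2731 0.0979]
```

View pics/crop1.png

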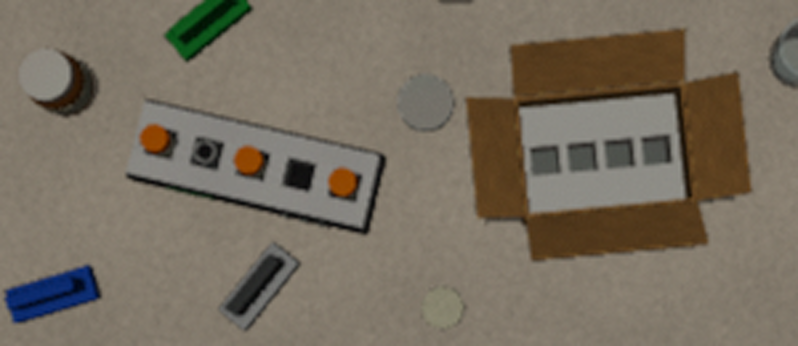

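The crop confirms three orange-capped vials, with an open tube in well 4 and an empty dark well. The grey weight is in front of the rack, yawed about 45°, and the carton row is empty. Next I move the wrist camera over the rack.

```bash
cat >> h.py <<'E'
from scipy.spatial.transform import Rotation as R
def go(x,y,z,psi=None,down=True):
    "increments to TCP target; psi = world angle (deg) of tool y with tool pointing down"
    o=monitor.get_obs(); r=R.from_quat(o['tool_rot']); d=r.inv().apply(np.array([x,y,z])-o['eef_pos'])*100
    ty=r.as_matrix()[:,1]
    w=np.zeros(3)
    if psi is not None:
        a=np.radians(psi); M=np.array([[-np.sin(a),np.cos(a),0],[np.cos(a),np.sin(a),0],[0,0,-1]]).T
        w=(r.inv()*R.from_matrix(M)).as_rotvec()
    print('d',d.round(2),'w',w.round(3),'psi',np.degrees(np.arctan2(ty[1],ty[0])).round(1),'pos',o['eef_pos'].round(4),'t',round(o['clock'],1)); return d,w
E
python3 - <<'E'
from h import *
go(.129,-.483,.33); go(.50,.18,.33,-14.7)
E
```

```text
d [ 0.01  0.03 -9.95] w [0. 0. 0.] psi -75.1 pos [ 0.1288 -0.4826  0.2305] t 0.1
d [ 52.95 -54.46  -9.85] w [-2.000e-03 -1.000e-03 -1.053e+00] psi -75.1 pos [ 0.1288 -0.4826  0.2305] t 0.1
```

>>> arm_command --increments '[{"dz":-5},{"dz":-10},{"dx":53,"dy":-54.5,"dz":-10,"wz":-1.05},{"dx":53,"dy":-54.5,"dz":-10,"wz":-1.05},{"dx":53,"dy":-54.5,"dz":-10,"wz":-1.05},{"dx":53,"dy":-54.5,"dz":-10,"wz":-1.05},{"dx":53,"dy":-54.5,"dz":-10,"wz":-1.05},{"dx":53,"dy":-54.5,"dz":-10,"wz":-1.05},{"dx":53,"dy":-54.5,"dz":-10,"wz":-1.05},{"dx":53,"dy":-54.5,"dz":-10,"wz":-1.05}]'

```text
validation failed for argument at $.in...
```

```bash
python3 - <<'E'
from h import *
go(.50,.18,.33,-14.7)
E
```

```text
d [ 52.95 -54.46  -9.85] w [-2.000e-03 -1.000e-03 -1.053e+00] psi -75.1 pos [ 0.1288 -0.4826  0.2305] t 0.1
```

>>> arm_command --increments '[{"dx":0,"dy":0,"dz":-5,"wx":0,"wy":0,"wz":0,"grip":8.5},{"dx":0,"dy":0,"dz":-10,"wx":0,"wy":0,"wz":0,"grip":8.5}]'

```text
clock: 0.3
eef_pos: [0.1284, -0.481, 0.3296]
tool_rot: [0.992, 0.13, -0.001, -0.004]
ft_force: [0.9, -1.5, 1.1]
grip_width: 0.085
grasp_force: 0.0
```

>>> arm_command --increments '[{"dx":5,"dy":-5,"dz":0,"wz":-0.1},{"dx":10,"dy":-10,"wz":-0.2}]'

```text
validation failed for argument at $.in...
```

>>> arm_command --increments '[{"dx":53,"dy":-54.5,"dz":0,"wx":0,"wy":0,"wz":-1.05,"grip":8.5},{"dx":53,"dy":-54.5,"dz":0,"wx":0,"wy":0,"wz":-1.05,"grip":8.5},{"dx":53,"dy":-54.5,"dz":0,"wx":0,"wy":0,"wz":-1.05,"grip":8.5},{"dx":53,"dy":-54.5,"dz":0,"wx":0,"wy":0,"wz":-1.05,"grip":8.5},{"dx":53,"dy":-54.5,"dz":0,"wx":0,"wy":0,"wz":-1.05,"grip":8.5},{"dx":53,"dy":-54.5,"dz":0,"wx":0,"wy":0,"wz":-1.05,"grip":8.5},{"dx":53,"dy":-54.5,"dz":0,"wx":0,"wy":0,"wz":-1.05,"grip":8.5},{"dx":53,"dy":-54.5,"dz":0,"wx":0,"wy":0,"wz":-1.05,"grip":8.5},{"dx":53,"dy":-54.5,"dz":0,"wx":0,"wy":0,"wz":-1.05,"grip":8.5},{"dx":53,"dy":-54.5,"dz":0,"wx":0,"wy":0,"wz":-1.05,"grip":8.5}]'

```text
clock: 1.3
eef_pos: [0.3736, -0.0448, 0.3312]
tool_rot: [0.793, 0.61, -0.0, 0.0]
ft_force: [1.4, -1.2, 0.9]
grip_width: 0.0851
grasp_force: 0.0
```

```bash
python3 - <<'E'
from h import *
go(.50,.18,.33,-14.7)
E
```

```text
d [24.98  6.44  0.12] w [ 0.     0.    -0.003] psi -14.9 pos [ 0.3736 -0.0448  0.3312] t 1.3
```

>>> arm_command --increments '[{"dx":25,"dy":6.4,"dz":0,"wx":0,"wy":0,"wz":0,"grip":8.5},{"dx":25,"dy":6.4,"dz":0,"wx":0,"wy":0,"wz":0,"grip":8.5},{"dx":25,"dy":6.4,"dz":0,"wx":0,"wy":0,"wz":0,"grip":8.5},{"dx":25,"dy":6.4,"dz":0,"wx":0,"wy":0,"wz":0,"grip":8.5},{"dx":25,"dy":6.4,"dz":0,"wx":0,"wy":0,"wz":0,"grip":8.5},{"dx":25,"dy":6.4,"dz":0,"wx":0,"wy":0,"wz":0,"grip":8.5},{"dx":25,"dy":6.4,"dz":0,"wx":0,"wy":0,"wz":0,"grip":8.5},{"dx":25,"dy":6.4,"dz":0,"wx":0,"wy":0,"wz":0,"grip":8.5}]'

```text
clock: 2.1
eef_pos: [0.4988, 0.1775, 0.331]
tool_rot: [0.793, 0.609, -0.001, -0.0]
ft_force: [0.7, 0.6, 0.1]
grip_width: 0.0851
grasp_force: 0.0
```

```bash
python3 - <<'E'
from h import *
p,d,c=save('wrist','w1'); go(.5,.18,.33)
W=np.linalg.inv(c[3]); print(c[:3],W.round(3),(d==0).mean())
E
```

```text
d [0.31 0.04 0.14] w [0. 0. 0.] psi -15.0 pos [0.4988 0.1771 0.3314] t 2.1
(np.float64(394.1700472497866), 316.88724492420437, 239.29491468160364) [[ 0.966  0.246  0.076  0.517]
 [-0.258  0.925  0.278  0.248]
 [-0.002 -0.288  0.958  0.474]
 [ 0.     0.     0.     1.   ]] 0.0038346354166666667
```

View pics/w1.png

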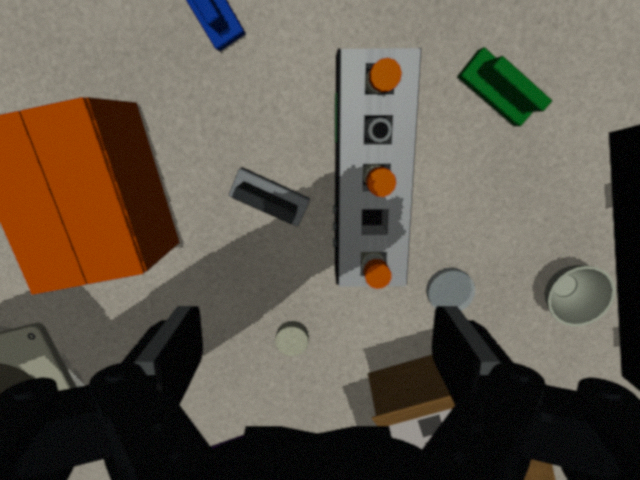

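Wrist view: caps at (386,75), (381,181), (377,275), blank at (380,130), empty well at (374,220), weight at (270,196). I'll measure them with rays and depth.

```bash
cat >> h.py <<'E'
def caps(name,zr=(.09,.105)):
    z=np.load(f'pics/{name}.npz'); p,d=z['p'],z['d']; c=(z['f'],z['cx'],z['cy'],z['V']); P=pts('',d,c)
    m=cv2.inRange(cv2.cvtColor(p,cv2.COLOR_RGB2HSV),(5,170,60),(16,255,255))
    k,l,s,ce=cv2.connectedComponentsWithStats(m); out=[]
    for i in range(1,k):
        if 200<s[i,4]<20000 and s[i,2]<150:
            q=P[l==i]; zt=np.median(q[:,2]); t=(l==i)&(np.abs(P[...,2]-zt)<.006)
            (u,v),r=cv2.minEnclosingCircle(np.argwhere(t)[:,::-1].astype(np.float32))
            out.append((ce[i].round(1),s[i,4],'ztop',round(float(zt),4),'ray',ray(c,u,v,zt).round(4),'r_mm',r*1000*float(np.median(d[t]))/c[0])); print(*out[-1])
def rect(name,box,zr,sat=None):
    z=np.load(f'pics/{name}.npz'); p,d=z['p'],z['d']; c=(z['f'],z['cx'],z['cy'],z['V']); P=pts('',d,c)
    u0,v0,u1,v1=box; Q=P[v0:v1,u0:u1]; m=((Q[...,2]>zr[0])&(Q[...,2]<zr[1])).astype(np.uint8); m=cv2.morphologyEx(m,cv2.MORPH_OPEN,np.ones((3,3)))
    q=Q[m>0]; r=cv2.minAreaRect((q[:,:2]*1000).astype(np.float32)); print(name,box,'z',np.median(q[:,2]).round(4),len(q),np.round(r[0],1),np.round(r[1],1),round(r[2],2)); return r
E
python3 - <<'E'
from h import *
caps('w1')
rect('w1',(325,40,440,295),(.055,.066))
rect('w1',(220,155,320,235),(.012,.026)); rect('w1',(220,155,320,235),(.045,.07))
E
```

```text
[384.7  74.7] 817 ztop 0.0982 ray [0.5856 0.2698 0.0982] r_mm 15.01985454600248
[380.6 181.3] 657 ztop 0.0983 ray [0.561  0.1787 0.0983] r_mm 13.788392245238644
[377.4 274. ] 557 ztop 0.0983 ray [0.5375 0.0865 0.0983] r_mm 13.440327389270674
w1 (325, 40, 440, 295) z 0.0603 12990 [561.4 177.4] [246.7  76.4] 75.52
w1 (220, 155, 320, 235) z 0.0183 1109 [439.4 179.6] [36. 90.] 50.26
w1 (220, 155, 320, 235) z 0.062 1035 [439.3 179.4] [14.9 69.9] 50.47
```

```bash
python3 - <<'E'
from h import *
go(.5375,.0865,.13,-14.7)
go(.5375,.0865,.067,-14.7)
E
```

```text
d [-7.74  6.09 20.15] w [-0.     0.001 -0.005] psi -15.0 pos [0.4988 0.1771 0.3314] t 2.1
d [-7.73  6.09 26.45] w [-0.     0.001 -0.005] psi -15.0 pos [0.4988 0.1771 0.3314] t 2.1
```

>>> arm_command --increments '[{"dx":-7.7,"dy":6.1,"dz":20.1,"wx":0,"wy":0,"wz":0,"grip":5},{"dx":-7.7,"dy":6.1,"dz":20.1,"wx":0,"wy":0,"wz":0,"grip":5},{"dx":-7.7,"dy":6.1,"dz":20.1,"wx":0,"wy":0,"wz":0,"grip":5},{"dx":-7.7,"dy":6.1,"dz":20.1,"wx":0,"wy":0,"wz":0,"grip":5},{"dx":-7.7,"dy":6.1,"dz":20.1,"wx":0,"wy":0,"wz":0,"grip":5},{"dx":-7.7,"dy":6.1,"dz":20.1,"wx":0,"wy":0,"wz":0,"grip":5},{"dx":-7.7,"dy":6.1,"dz":20.1,"wx":0,"wy":0,"wz":0,"grip":5},{"dx":-7.7,"dy":6.1,"dz":20.1,"wx":0,"wy":0,"wz":0,"grip":5},{"dx":-7.7,"dy":6.1,"dz":20.1,"wx":0,"wy":0,"wz":0,"grip":5}]'

```text
clock: 3.05
eef_pos: [0.5398, 0.0888, 0.1327]
tool_rot: [0.793, 0.61, 0.002, 0.001]
ft_force: [0.4, 0.7, 0.5]
grip_width: 0.0494
grasp_force: 0.0
```

```bash
python3 - <<'E'
from h import *
go(.5375,.0865,.067,-14.7)
E
```

```text
d [-0.3  -0.19  6.57] w [ 0.004 -0.002 -0.003] psi -14.9 pos [0.5398 0.0888 0.1327] t 3.0
```

>>> arm_command --increments '[{"dx":0,"dy":0,"dz":1,"wx":0,"wy":0,"wz":0,"grip":5},{"dx":0,"dy":0,"dz":1,"wx":0,"wy":0,"wz":0,"grip":5},{"dx":0,"dy":0,"dz":1,"wx":0,"wy":0,"wz":0,"grip":5}]'

```text
clock: 3.35
eef_pos: [0.5381, 0.0884, 0.12]
tool_rot: [0.793, 0.61, -0.0, -0.0]
ft_force: [0.7, 0.0, 0.4]
grip_width: 0.0499
grasp_force: 0.0
```

```bash
python3 - <<'E'
from h import *
go(.5375,.0865,.067,-14.7)
E
```

```text
d [-0.2  -0.01  5.3 ] w [-0.001  0.    -0.003] psi -14.9 pos [0.5381 0.0884 0.12  ] t 3.4
```

>>> arm_command --increments '[{"dx":-0.2,"dy":0,"dz":2.5,"wx":0,"wy":0,"wz":0,"grip":5},{"dx":-0.2,"dy":0,"dz":4.5,"wx":0,"wy":0,"wz":0,"grip":5},{"dx":-0.2,"dy":0,"dz":5.3,"wx":0,"wy":0,"wz":0,"grip":5},{"dx":-0.2,"dy":0,"dz":5.3,"wx":0,"wy":0,"wz":0,"grip":5},{"dx":-0.2,"dy":0,"dz":5.3,"wx":0,"wy":0,"wz":0,"grip":2},{"dx":-0.2,"dy":0,"dz":5.3,"wx":0,"wy":0,"wz":0,"grip":2},{"dx":-0.2,"dy":0,"dz":5.3,"wx":0,"wy":0,"wz":0,"grip":2},{"dx":-0.2,"dy":0,"dz":5.3,"wx":0,"wy":0,"wz":0,"grip":2},{"dx":-0.2,"dy":0,"dz":5.3,"wx":0,"wy":0,"wz":0,"grip":2}]'

```text
clock: 4.25
eef_pos: [0.5391, 0.0864, 0.0685]
tool_rot: [0.793, 0.609, 0.001, 0.001]
ft_force: [0.7, -0.4, 5.6]
grip_width: 0.0263
grasp_force: 59.2
```

>>> arm_command --increments '[{"dx":0,"dy":0,"dz":0,"wx":0,"wy":0,"wz":0,"grip":2},{"dx":0,"dy":0,"dz":-3,"wx":0,"wy":0,"wz":0,"grip":2},{"dx":0,"dy":0,"dz":-7,"wx":0,"wy":0,"wz":0,"grip":2},{"dx":0,"dy":0,"dz":-12,"wx":0,"wy":0,"wz":0,"grip":2},{"dx":0,"dy":0,"dz":-17,"wx":0,"wy":0,"wz":0,"grip":2},{"dx":0,"dy":0,"dz":-21,"wx":0,"wy":0,"wz":0,"grip":2},{"dx":0,"dy":0,"dz":-21,"wx":0,"wy":0,"wz":0,"grip":2}]'

```text
clock: 4.95
eef_pos: [0.5409, 0.0866, 0.2841]
tool_rot: [0.793, 0.609, 0.005, 0.003]
ft_force: [0.3, 0.4, -1.1]
grip_width: 0.0264
grasp_force: 59.9
```

```bash
python3 - <<'E'
from h import *
go(.48,-.176,.33,4)
E
```

```text
d [-26.92   0.92  -4.71] w [ 0.012 -0.003 -0.33 ] psi -14.9 pos [0.5409 0.0866 0.2841] t 5.0
```

>>> arm_command --increments '[{"dx":-30,"dy":2.5,"dz":-9,"wx":0,"wy":0,"wz":-0.33,"grip":2},{"dx":-30,"dy":2.5,"dz":-9,"wx":0,"wy":0,"wz":-0.33,"grip":2},{"dx":-30,"dy":2.5,"dz":-9,"wx":0,"wy":0,"wz":-0.33,"grip":2},{"dx":-30,"dy":2.5,"dz":-9,"wx":0,"wy":0,"wz":-0.33,"grip":2},{"dx":-30,"dy":2.5,"dz":-9,"wx":0,"wy":0,"wz":-0.33,"grip":2},{"dx":-30,"dy":2.5,"dz":-9,"wx":0,"wy":0,"wz":-0.33,"grip":2},{"dx":-30,"dy":2.5,"dz":-9,"wx":0,"wy":0,"wz":-0.33,"grip":2},{"dx":-30,"dy":2.5,"dz":-9,"wx":0,"wy":0,"wz":-0.33,"grip":2},{"dx":-30,"dy":2.5,"dz":-9,"wx":0,"wy":0,"wz":-0.33,"grip":2},{"dx":-30,"dy":2.5,"dz":-9,"wx":0,"wy":0,"wz":-0.33,"grip":2}]'

```text
clock: 5.95
eef_pos: [0.485, -0.209, 0.3663]
tool_rot: [0.681, 0.732, -0.0, -0.001]
ft_force: [-0.4, 1.1, -0.2]
grip_width: 0.0261
grasp_force: 59.8
```

```bash
python3 - <<'E'
from h import *
p,d,c=save('wrist','w2'); go(.5,-.2,.36,4)
E
```

```text
d [0.77 1.55 0.65] w [-0.001 -0.001  0.002] psi 4.1 pos [ 0.4851 -0.2088  0.3665] t 6.0
```

View pics/w2.png

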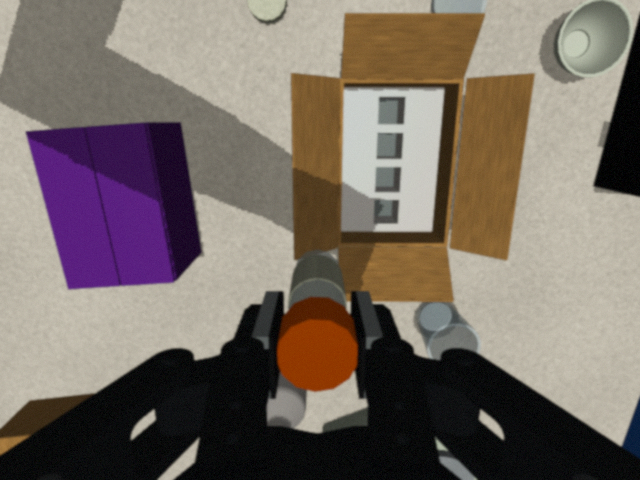

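Wrist view: pockets at (390,110), (388,146), (387,179) and (386,211), with all four flaps splayed. The vial hangs upright in the gripper. Next is measuring the pockets by depth holes and the flaps by plane fits.

```bash
cat >> h.py <<'E'
def load(name):
    z=np.load(f'pics/{name}.npz'); return z['p'],z['d'],(z['f'],z['cx'],z['cy'],z['V'])
def flap(name,box):
    "plane fit of brown pixels above rim in box -> centre, normal, extents"
    p,d,c=load(name); P=pts('',d,c); u0,v0,u1,v1=box; Q=P[v0:v1,u0:u1].reshape(-1,3); h=cv2.cvtColor(p,cv2.COLOR_RGB2HSV)[v0:v1,u0:u1].reshape(-1,3)
    q=Q[(Q[:,2]>.108)&(Q[:,2]<.2)&(h[:,0]<22)&(h[:,1]>80)]; m=np.median(q,0)
    for _ in range(2): n=np.linalg.svd(q-q.mean(0),full_matrices=False)[2][2]; q=q[np.abs((q-q.mean(0))@n)<.004]
    n*=np.sign(n[2]); print(box,len(q),'ctr',q.mean(0).round(4),'n',n.round(3),'tilt',np.degrees(np.arccos(n[2])).round(1),'min',q.min(0).round(3),'max',q.max(0).round(3))
E
python3 - <<'E'
from h import *
p,d,c=load('w2'); P=pts('',d,c)
sub=np.zeros((480,640),np.uint8); sub[90:232,365:415]=((P[90:232,365:415,2]<.047)&(d[90:232,365:415]>0))
sub=cv2.morphologyEx(sub,cv2.MORPH_OPEN,np.ones((3,3)))
k,l,s,ce=cv2.connectedComponentsWithStats(sub)
for i in range(1,k):
    if s[i,4]>60:
        x,y,w,h=s[i][:4]; print(s[i],ray(c,*ce[i],.052).round(4),ray(c,x+w/2-.5,y+h/2-.5,.052).round(4))
rect('w2',(338,80,452,240),(.048,.056))
m=rect('w2',(335,70,465,250),(.096,.104))
for b in [(340,10,486,78),(288,70,341,255),(455,70,536,262),(338,246,455,302)]: flap('w2',b)
E
```

```text
[378  97  26  28 702] [ 0.5583 -0.1187  0.052 ] [ 0.5586 -0.1189  0.052 ]
[376 133  26  26 637] [ 0.5608 -0.1563  0.052 ] [ 0.561  -0.1564  0.052 ]
[375 167  25  25 595] [ 0.5636 -0.1939  0.052 ] [ 0.5639 -0.194   0.052 ]
[373 200  25  23 545] [ 0.5662 -0.2318  0.052 ] [ 0.5662 -0.2318  0.052 ]
w2 (338, 80, 452, 240) z 0.0524 11468 [ 564.5 -175.7] [109.7 162.7] 3.97
w2 (335, 70, 465, 250) z 0.1002 2569 [ 563.4 -175.5] [120.1 171.8] 3.99
(340, 10, 486, 78) 7743 ctr [ 0.5549 -0.0635  0.1255] n [ 0.044 -0.618  0.785] tilt 38.3 min [ 0.496 -0.09   0.108] max [ 0.615 -0.04   0.142]
(288, 70, 341, 255) 7990 ctr [ 0.4796 -0.1743  0.129 ] n [0.674 0.047 0.737] tilt 42.5 min [ 0.454 -0.27   0.108] max [ 0.513 -0.095  0.149]
(455, 70, 536, 262) 11035 ctr [ 0.6456 -0.1632  0.1287] n [-0.663 -0.046  0.747] tilt 41.6 min [ 0.611 -0.255  0.108] max [ 0.673 -0.08   0.148]
(338, 246, 455, 302) 4979 ctr [ 0.574  -0.2855  0.1238] n [-0.042  0.616  0.787] tilt 38.1 min [ 0.511 -0.31   0.108] max [ 0.63  -0.261  0.142]
```

```bash
python3 - <<'E'
from h import *
go(.564,-.1942,.18,4)
E
```

```text
d [ 0.87  8.   18.64] w [-0.001 -0.001  0.002] psi 4.1 pos [ 0.4851 -0.2088  0.3665] t 6.0
```

>>> arm_command --increments '[{"dx":0.5,"dy":4,"dz":1,"wx":0,"wy":0,"wz":0,"grip":2},{"dx":0.9,"dy":8,"dz":4,"wx":0,"wy":0,"wz":0,"grip":2},{"dx":0.9,"dy":8,"dz":9,"wx":0,"wy":0,"wz":0,"grip":2},{"dx":0.9,"dy":8,"dz":14,"wx":0,"wy":0,"wz":0,"grip":2},{"dx":0.9,"dy":8,"dz":17.5,"wx":0,"wy":0,"wz":0,"grip":2},{"dx":0.9,"dy":8,"dz":18.6,"wx":0,"wy":0,"wz":0,"grip":2},{"dx":0.9,"dy":8,"dz":18.6,"wx":0,"wy":0,"wz":0,"grip":2},{"dx":0.9,"dy":8,"dz":18.6,"wx":0,"wy":0,"wz":0,"grip":2},{"dx":0.9,"dy":8,"dz":18.6,"wx":0,"wy":0,"wz":0,"grip":2}]'

```text
clock: 6.9
eef_pos: [0.566, -0.1959, 0.1843]
tool_rot: [0.682, 0.732, 0.001, 0.002]
ft_force: [0.9, -1.0, 0.3]
grip_width: 0.0261
grasp_force: 59.9
```

```bash
python3 - <<'E'
from h import *
go(.564,-.1942,.061,4)
E
```

```text
d [ 0.21 -0.25 12.33] w [0.005 0.002 0.001] psi 4.0 pos [ 0.566  -0.1959  0.1843] t 6.9
```

>>> arm_command --increments '[{"dx":0.1,"dy":-0.1,"dz":3,"wx":0,"wy":0,"wz":0,"grip":2},{"dx":0.1,"dy":-0.1,"dz":6,"wx":0,"wy":0,"wz":0,"grip":2},{"dx":0.1,"dy":-0.1,"dz":6.5,"wx":0,"wy":0,"wz":0,"grip":2},{"dx":0.1,"dy":-0.1,"dz":6.5,"wx":0,"wy":0,"wz":0,"grip":2},{"dx":0.1,"dy":-0.1,"dz":6.5,"wx":0,"wy":0,"wz":0,"grip":2},{"dx":0.1,"dy":-0.1,"dz":6.5,"wx":0,"wy":0,"wz":0,"grip":2},{"dx":0.1,"dy":-0.1,"dz":6.5,"wx":0,"wy":0,"wz":0,"grip":2}]'

```text
clock: 7.6
eef_pos: [0.5642, -0.195, 0.118]
tool_rot: [0.682, 0.731, 0.001, 0.001]
ft_force: [0.4, -0.9, 0.1]
grip_width: 0.0262
grasp_force: 59.9
```

```bash
python3 - <<'E'
from h import *
go(.564,-.1942,.061,4)
E
```

```text
d [ 0.08 -0.03  5.7 ] w [0.003 0.001 0.   ] psi 4.0 pos [ 0.5642 -0.195   0.118 ] t 7.6
```

>>> arm_command --increments '[{"dx":0.1,"dy":0,"dz":1.5,"wx":0,"wy":0,"wz":0,"grip":2},{"dx":0.1,"dy":0,"dz":3,"wx":0,"wy":0,"wz":0,"grip":2},{"dx":0.1,"dy":0,"dz":4.3,"wx":0,"wy":0,"wz":0,"grip":2},{"dx":0.1,"dy":0,"dz":5.2,"wx":0,"wy":0,"wz":0,"grip":2},{"dx":0.1,"dy":0,"dz":5.6,"wx":0,"wy":0,"wz":0,"grip":2},{"dx":0.1,"dy":0,"dz":5.6,"wx":0,"wy":0,"wz":0,"grip":2},{"dx":0.1,"dy":0,"dz":5.6,"wx":0,"wy":0,"wz":0,"grip":2}]'

```text
clock: 8.3
eef_pos: [0.5635, -0.1937, 0.0607]
tool_rot: [0.682, 0.731, 0.0, 0.0]
ft_force: [0.2, -0.2, 0.8]
grip_width: 0.026
grasp_force: 59.9
```

>>> arm_command --increments '[{"dx":0,"dy":0,"dz":0,"wx":0,"wy":0,"wz":0,"grip":4.8},{"dx":0,"dy":0,"dz":0,"wx":0,"wy":0,"wz":0,"grip":4.8},{"dx":0,"dy":0,"dz":0,"wx":0,"wy":0,"wz":0,"grip":4.8},{"dx":0,"dy":0,"dz":-4,"wx":0,"wy":0,"wz":0,"grip":4.8},{"dx":0,"dy":0,"dz":-9,"wx":0,"wy":0,"wz":0,"grip":4.8},{"dx":0,"dy":0,"dz":-14,"wx":0,"wy":0,"wz":0,"grip":4.8},{"dx":0,"dy":0,"dz":-19,"wx":0,"wy":0,"wz":0,"grip":4.8},{"dx":0,"dy":0,"dz":-19,"wx":0,"wy":0,"wz":0,"grip":4.8},{"dx":0,"dy":0,"dz":-19,"wx":0,"wy":0,"wz":0,"grip":4.8}]'

```text
clock: 9.2
eef_pos: [0.5641, -0.1939, 0.2522]
tool_rot: [0.682, 0.731, 0.001, 0.002]
ft_force: [0.7, -0.2, -1.2]
grip_width: 0.0483
grasp_force: 0.0
```

```bash
python3 - <<'E'
from h import *
save('wrist','w3'); caps('w3'); go(.561,.1787,.25,-14.7)
E
```

```text
[314.9 215.9] 949 ztop 0.0902 ray [ 0.5623 -0.1943  0.0902] r_mm 13.610423479618706
d [3.715e+01 2.400e+00 1.000e-02] w [0.    0.    0.327] psi 4.0 pos [ 0.563  -0.1936  0.2501] t 9.2
```

>>> arm_command --increments '[{"dx":37.2,"dy":2.4,"dz":0,"wx":0,"wy":0,"wz":0.33,"grip":5},{"dx":37.2,"dy":2.4,"dz":0,"wx":0,"wy":0,"wz":0.33,"grip":5},{"dx":37.2,"dy":2.4,"dz":0,"wx":0,"wy":0,"wz":0.33,"grip":5},{"dx":37.2,"dy":2.4,"dz":0,"wx":0,"wy":0,"wz":0.33,"grip":5},{"dx":37.2,"dy":2.4,"dz":0,"wx":0,"wy":0,"wz":0.33,"grip":5},{"dx":37.2,"dy":2.4,"dz":0,"wx":0,"wy":0,"wz":0.33,"grip":5},{"dx":37.2,"dy":2.4,"dz":0,"wx":0,"wy":0,"wz":0.33,"grip":5},{"dx":37.2,"dy":2.4,"dz":0,"wx":0,"wy":0,"wz":0.33,"grip":5},{"dx":37.2,"dy":2.4,"dz":5,"wx":0,"wy":0,"wz":0.33,"grip":5},{"dx":37.2,"dy":2.4,"dz":10,"wx":0,"wy":0,"wz":0.33,"grip":5}]'

```text
clock: 10.25
eef_pos: [0.5608, 0.1809, 0.1482]
tool_rot: [0.792, 0.611, 0.0, 0.0]
ft_force: [1.0, -0.7, -0.8]
grip_width: 0.05
grasp_force: 0.0
```

>>> arm_command --increments '[{"dx":0,"dy":0,"dz":1,"wx":0,"wy":0,"wz":0,"grip":5},{"dx":0,"dy":0,"dz":1,"wx":0,"wy":0,"wz":0,"grip":5},{"dx":0,"dy":0,"dz":1,"wx":0,"wy":0,"wz":0,"grip":5}]'

```text
clock: 10.55
eef_pos: [0.5621, 0.1791, 0.1417]
tool_rot: [0.793, 0.609, 0.001, 0.0]
ft_force: [0.7, -0.5, -0.4]
grip_width: 0.0502
grasp_force: 0.0
```

```bash
python3 - <<'E'
from h import *
go(.561,.1787,.067,-14.7)
E
```

```text
d [-0.07 -0.1   7.47] w [ 0.001 -0.001 -0.004] psi -14.9 pos [0.5621 0.1791 0.1417] t 10.6
```

>>> arm_command --increments '[{"dx":0,"dy":0,"dz":3,"wx":0,"wy":0,"wz":0,"grip":5},{"dx":0,"dy":0,"dz":6,"wx":0,"wy":0,"wz":0,"grip":5},{"dx":0,"dy":0,"dz":7.4,"wx":0,"wy":0,"wz":0,"grip":5},{"dx":0,"dy":0,"dz":7.4,"wx":0,"wy":0,"wz":0,"grip":5},{"dx":0,"dy":0,"dz":7.4,"wx":0,"wy":0,"wz":0,"grip":5},{"dx":0,"dy":0,"dz":7.4,"wx":0,"wy":0,"wz":0,"grip":2},{"dx":0,"dy":0,"dz":7.4,"wx":0,"wy":0,"wz":0,"grip":2},{"dx":0,"dy":0,"dz":7.4,"wx":0,"wy":0,"wz":0,"grip":2},{"dx":0,"dy":0,"dz":7.4,"wx":0,"wy":0,"wz":0,"grip":2},{"dx":0,"dy":0,"dz":7.4,"wx":0,"wy":0,"wz":0,"grip":2}]'

```text
clock: 11.55
eef_pos: [0.5629, 0.1797, 0.0689]
tool_rot: [0.793, 0.609, 0.002, 0.001]
ft_force: [-0.7, -0.0, 6.2]
grip_width: 0.0265
grasp_force: 58.6
```

>>> arm_command --increments '[{"dx":0,"dy":0,"dz":0,"wx":0,"wy":0,"wz":0,"grip":2},{"dx":0,"dy":0,"dz":-4,"wx":0,"wy":0,"wz":0,"grip":2},{"dx":0,"dy":0,"dz":-9,"wx":0,"wy":0,"wz":0,"grip":2},{"dx":0,"dy":0,"dz":-14,"wx":0,"wy":0,"wz":0,"grip":2},{"dx":0,"dy":0,"dz":-18,"wx":0,"wy":0,"wz":0,"grip":2},{"dx":0,"dy":0,"dz":-18,"wx":0,"wy":0,"wz":0,"grip":2},{"dx":0,"dy":0,"dz":-18,"wx":0,"wy":0,"wz":0,"grip":2}]'

```text
clock: 12.25
eef_pos: [0.5618, 0.1794, 0.2482]
tool_rot: [0.793, 0.609, 0.002, 0.001]
ft_force: [-1.3, 0.4, -0.1]
grip_width: 0.0261
grasp_force: 60.4
```

```bash
python3 - <<'E'
from h import *
go(.5613,-.1564,.22,4)
E
```

```text
d [-32.47   8.58   2.78] w [ 0.004 -0.002 -0.33 ] psi -14.9 pos [0.5618 0.1794 0.2482] t 12.2
```

>>> arm_command --increments '[{"dx":-32.5,"dy":8.6,"dz":2.5,"wx":0,"wy":0,"wz":-0.33,"grip":2},{"dx":-32.5,"dy":8.6,"dz":2.5,"wx":0,"wy":0,"wz":-0.33,"grip":2},{"dx":-32.5,"dy":8.6,"dz":2.5,"wx":0,"wy":0,"wz":-0.33,"grip":2},{"dx":-32.5,"dy":8.6,"dz":2.5,"wx":0,"wy":0,"wz":-0.33,"grip":2},{"dx":-32.5,"dy":8.6,"dz":2.5,"wx":0,"wy":0,"wz":-0.33,"grip":2},{"dx":-32.5,"dy":8.6,"dz":2.5,"wx":0,"wy":0,"wz":-0.33,"grip":2},{"dx":-32.5,"dy":8.6,"dz":2.5,"wx":0,"wy":0,"wz":-0.33,"grip":2},{"dx":-32.5,"dy":8.6,"dz":4,"wx":0,"wy":0,"wz":-0.33,"grip":2},{"dx":-32.5,"dy":8.6,"dz":9,"wx":0,"wy":0,"wz":-0.33,"grip":2},{"dx":-32.5,"dy":8.6,"dz":11,"wx":0,"wy":0,"wz":-0.33,"grip":2}]'

```text
clock: 13.25
eef_pos: [0.5565, -0.1568, 0.1301]
tool_rot: [0.683, 0.731, -0.002, -0.004]
ft_force: [-1.2, -0.3, -0.7]
grip_width: 0.0261
grasp_force: 60.4
```

>>> arm_command --increments '[{"dx":0,"dy":0,"dz":1,"wx":0,"wy":0,"wz":0,"grip":2},{"dx":0,"dy":0,"dz":1,"wx":0,"wy":0,"wz":0,"grip":2},{"dx":0,"dy":0,"dz":1,"wx":0,"wy":0,"wz":0,"grip":2}]'

```text
clock: 13.55
eef_pos: [0.561, -0.1569, 0.1268]
tool_rot: [0.682, 0.732, 0.0, 0.0]
ft_force: [0.0, 0.0, 0.8]
grip_width: 0.0261
grasp_force: 60.4
```

```bash
python3 - <<'E'
from h import *
go(.5613,-.1564,.061,4)
E
```

```text
d [0.05 0.03 6.58] w [0.001 0.    0.   ] psi 4.0 pos [ 0.561  -0.1569  0.1268] t 13.6
```

>>> arm_command --increments '[{"dx":0,"dy":0,"dz":2,"wx":0,"wy":0,"wz":0,"grip":2},{"dx":0,"dy":0,"dz":3.5,"wx":0,"wy":0,"wz":0,"grip":2},{"dx":0,"dy":0,"dz":5,"wx":0,"wy":0,"wz":0,"grip":2},{"dx":0,"dy":0,"dz":6.1,"wx":0,"wy":0,"wz":0,"grip":2},{"dx":0,"dy":0,"dz":6.5,"wx":0,"wy":0,"wz":0,"grip":2},{"dx":0,"dy":0,"dz":6.5,"wx":0,"wy":0,"wz":0,"grip":2},{"dx":0,"dy":0,"dz":6.5,"wx":0,"wy":0,"wz":0,"grip":2}]'

```text
clock: 14.25
eef_pos: [0.5612, -0.1572, 0.0622]
tool_rot: [0.682, 0.731, 0.0, 0.001]
ft_force: [0.2, 0.8, -0.0]
grip_width: 0.0262
grasp_force: 61.6
```

>>> arm_command --increments '[{"dx":0,"dy":0,"dz":0,"wx":0,"wy":0,"wz":0,"grip":4.8},{"dx":0,"dy":0,"dz":0,"wx":0,"wy":0,"wz":0,"grip":4.8},{"dx":0,"dy":0,"dz":0,"wx":0,"wy":0,"wz":0,"grip":4.8},{"dx":0,"dy":0,"dz":-4,"wx":0,"wy":0,"wz":0,"grip":4.8},{"dx":0,"dy":0,"dz":-9,"wx":0,"wy":0,"wz":0,"grip":4.8},{"dx":0,"dy":0,"dz":-14,"wx":0,"wy":0,"wz":0,"grip":4.8},{"dx":0,"dy":0,"dz":-19,"wx":0,"wy":0,"wz":0,"grip":4.8},{"dx":0,"dy":0,"dz":-19,"wx":0,"wy":0,"wz":0,"grip":4.8},{"dx":0,"dy":0,"dz":-19,"wx":0,"wy":0,"wz":0,"grip":4.8}]'

```text
clock: 15.15
eef_pos: [0.5616, -0.1573, 0.2533]
tool_rot: [0.682, 0.731, 0.001, 0.002]
ft_force: [-1.0, 0.2, -1.2]
grip_width: 0.0484
grasp_force: 0.0
```

```bash
python3 - <<'E'
from h import *
save('wrist','w4'); caps('w4'); go(.5862,.2710,.25,-14.7)
E
```

```text
[315.1 215.8] 939 ztop 0.0903 ray [ 0.5603 -0.1577  0.0903] r_mm 13.618925461055998
[314.7 258.1] 910 ztop 0.0903 ray [ 0.5625 -0.1939  0.0903] r_mm 13.559884305617654
d [42.52  5.56  0.12] w [0.    0.    0.327] psi 4.0 pos [ 0.5605 -0.157   0.2512] t 15.2
```

>>> arm_command --increments '[{"dx":42.5,"dy":5.6,"dz":0,"wx":0,"wy":0,"wz":0.33,"grip":5},{"dx":42.5,"dy":5.6,"dz":0,"wx":0,"wy":0,"wz":0.33,"grip":5},{"dx":42.5,"dy":5.6,"dz":0,"wx":0,"wy":0,"wz":0.33,"grip":5},{"dx":42.5,"dy":5.6,"dz":0,"wx":0,"wy":0,"wz":0.33,"grip":5},{"dx":42.5,"dy":5.6,"dz":0,"wx":0,"wy":0,"wz":0.33,"grip":5},{"dx":42.5,"dy":5.6,"dz":0,"wx":0,"wy":0,"wz":0.33,"grip":5},{"dx":42.5,"dy":5.6,"dz":0,"wx":0,"wy":0,"wz":0.33,"grip":5},{"dx":42.5,"dy":5.6,"dz":0,"wx":0,"wy":0,"wz":0.33,"grip":5},{"dx":42.5,"dy":5.6,"dz":2,"wx":0,"wy":0,"wz":0.33,"grip":5},{"dx":42.5,"dy":5.6,"dz":6,"wx":0,"wy":0,"wz":0.33,"grip":5}]'

```text
clock: 16.2
eef_pos: [0.5872, 0.2769, 0.1908]
tool_rot: [0.791, 0.612, 0.002, -0.0]
ft_force: [1.8, 0.1, 0.4]
grip_width: 0.0504
grasp_force: 0.0
```

>>> arm_command --increments '[{"dx":0,"dy":0,"dz":3,"wx":0,"wy":0,"wz":0,"grip":5},{"dx":0,"dy":0,"dz":3,"wx":0,"wy":0,"wz":0,"grip":5},{"dx":0,"dy":0,"dz":3,"wx":0,"wy":0,"wz":0,"grip":5}]'

```text
clock: 16.5
eef_pos: [0.5856, 0.2702, 0.1595]
tool_rot: [0.793, 0.609, -0.002, -0.001]
ft_force: [0.5, 0.1, -0.2]
grip_width: 0.0499
grasp_force: 0.0
```

```bash
python3 - <<'E'
from h import *
go(.5857,.2708,.067,-14.7)
E
```

```text
d [0.09 0.03 9.25] w [-0.004  0.003 -0.004] psi -14.9 pos [0.5856 0.2702 0.1595] t 16.5
```

>>> arm_command --increments '[{"dx":0,"dy":0,"dz":4,"wx":0,"wy":0,"wz":0,"grip":5},{"dx":0,"dy":0,"dz":7,"wx":0,"wy":0,"wz":0,"grip":5},{"dx":0,"dy":0,"dz":9.2,"wx":0,"wy":0,"wz":0,"grip":5},{"dx":0,"dy":0,"dz":9.2,"wx":0,"wy":0,"wz":0,"grip":5},{"dx":0,"dy":0,"dz":9.2,"wx":0,"wy":0,"wz":0,"grip":5},{"dx":0,"dy":0,"dz":9.2,"wx":0,"wy":0,"wz":0,"grip":2},{"dx":0,"dy":0,"dz":9.2,"wx":0,"wy":0,"wz":0,"grip":2},{"dx":0,"dy":0,"dz":9.2,"wx":0,"wy":0,"wz":0,"grip":2},{"dx":0,"dy":0,"dz":9.2,"wx":0,"wy":0,"wz":0,"grip":2},{"dx":0,"dy":0,"dz":9.2,"wx":0,"wy":0,"wz":0,"grip":2}]'

```text
clock: 17.5
eef_pos: [0.5884, 0.2717, 0.0723]
tool_rot: [0.793, 0.609, 0.003, 0.001]
ft_force: [-0.2, -0.5, 6.4]
grip_width: 0.026
grasp_force: 58.6
```

>>> arm_command --increments '[{"dx":0,"dy":0,"dz":0,"wx":0,"wy":0,"wz":0,"grip":2},{"dx":0,"dy":0,"dz":-4,"wx":0,"wy":0,"wz":0,"grip":2},{"dx":0,"dy":0,"dz":-9,"wx":0,"wy":0,"wz":0,"grip":2},{"dx":0,"dy":0,"dz":-14,"wx":0,"wy":0,"wz":0,"grip":2},{"dx":0,"dy":0,"dz":-18,"wx":0,"wy":0,"wz":0,"grip":2},{"dx":0,"dy":0,"dz":-18,"wx":0,"wy":0,"wz":0,"grip":2},{"dx":0,"dy":0,"dz":-18,"wx":0,"wy":0,"wz":0,"grip":2}]'

```text
clock: 18.2
eef_pos: [0.5875, 0.2712, 0.2516]
tool_rot: [0.793, 0.609, 0.002, 0.001]
ft_force: [0.6, 0.2, -0.6]
grip_width: 0.026
grasp_force: 60.3
```

```bash
python3 - <<'E'
from h import *
go(.5587,-.1186,.22,4)
E
```

```text
d [-38.42   7.22   3.07] w [ 0.004 -0.002 -0.33 ] psi -14.9 pos [0.5875 0.2712 0.2516] t 18.2
```

>>> arm_command --increments '[{"dx":-38.4,"dy":7.2,"dz":2,"wx":0,"wy":0,"wz":-0.33,"grip":2},{"dx":-38.4,"dy":7.2,"dz":2,"wx":0,"wy":0,"wz":-0.33,"grip":2},{"dx":-38.4,"dy":7.2,"dz":2,"wx":0,"wy":0,"wz":-0.33,"grip":2},{"dx":-38.4,"dy":7.2,"dz":2,"wx":0,"wy":0,"wz":-0.33,"grip":2},{"dx":-38.4,"dy":7.2,"dz":2,"wx":0,"wy":0,"wz":-0.33,"grip":2},{"dx":-38.4,"dy":7.2,"dz":2,"wx":0,"wy":0,"wz":-0.33,"grip":2},{"dx":-38.4,"dy":7.2,"dz":2,"wx":0,"wy":0,"wz":-0.33,"grip":2},{"dx":-38.4,"dy":7.2,"dz":2,"wx":0,"wy":0,"wz":-0.33,"grip":2},{"dx":-38.4,"dy":7.2,"dz":7,"wx":0,"wy":0,"wz":-0.33,"grip":2},{"dx":-38.4,"dy":7.2,"dz":11,"wx":0,"wy":0,"wz":-0.33,"grip":2}]'

```text
clock: 19.2
eef_pos: [0.5562, -0.1206, 0.1366]
tool_rot: [0.683, 0.73, -0.0, -0.001]
ft_force: [1.5, 0.2, -0.7]
grip_width: 0.0264
grasp_force: 60.3
```

>>> arm_command --increments '[{"dx":0,"dy":0,"dz":0.5,"wx":0,"wy":0,"wz":0,"grip":2},{"dx":0,"dy":0,"dz":0.5,"wx":0,"wy":0,"wz":0,"grip":2},{"dx":0,"dy":0,"dz":0.5,"wx":0,"wy":0,"wz":0,"grip":2}]'

```text
clock: 19.5
eef_pos: [0.5587, -0.1186, 0.1358]
tool_rot: [0.682, 0.732, 0.001, 0.001]
ft_force: [0.1, 0.5, 0.8]
grip_width: 0.026
grasp_force: 60.3
```

```bash
python3 - <<'E'
from h import *
go(.5587,-.1186,.0645,4)
E
```

```text
d [ 0.   -0.01  7.13] w [0.002 0.001 0.001] psi 4.1 pos [ 0.5587 -0.1186  0.1358] t 19.5
```

>>> arm_command --increments '[{"dx":0,"dy":0,"dz":2,"wx":0,"wy":0,"wz":0,"grip":2},{"dx":0,"dy":0,"dz":4,"wx":0,"wy":0,"wz":0,"grip":2},{"dx":0,"dy":0,"dz":5.5,"wx":0,"wy":0,"wz":0,"grip":2},{"dx":0,"dy":0,"dz":6.6,"wx":0,"wy":0,"wz":0,"grip":2},{"dx":0,"dy":0,"dz":7.1,"wx":0,"wy":0,"wz":0,"grip":2},{"dx":0,"dy":0,"dz":7.1,"wx":0,"wy":0,"wz":0,"grip":2},{"dx":0,"dy":0,"dz":7.1,"wx":0,"wy":0,"wz":0,"grip":2}]'

```text
clock: 20.2
eef_pos: [0.5589, -0.1188, 0.0646]
tool_rot: [0.682, 0.732, 0.001, 0.001]
ft_force: [1.0, 0.8, 0.5]
grip_width: 0.026
grasp_force: 60.5
```

>>> arm_command --increments '[{"dx":0,"dy":0,"dz":0,"wx":0,"wy":0,"wz":0,"grip":4.8},{"dx":0,"dy":0,"dz":0,"wx":0,"wy":0,"wz":0,"grip":4.8},{"dx":0,"dy":0,"dz":0,"wx":0,"wy":0,"wz":0,"grip":4.8},{"dx":0,"dy":0,"dz":-4,"wx":0,"wy":0,"wz":0,"grip":4.8},{"dx":0,"dy":0,"dz":-9,"wx":0,"wy":0,"wz":0,"grip":4.8},{"dx":0,"dy":0,"dz":-14,"wx":0,"wy":0,"wz":0,"grip":4.8},{"dx":0,"dy":0,"dz":-19,"wx":0,"wy":0,"wz":0,"grip":4.8},{"dx":0,"dy":0,"dz":-21,"wx":0,"wy":0,"wz":0,"grip":0},{"dx":0,"dy":0,"dz":-21,"wx":0,"wy":0,"wz":0,"grip":0},{"dx":0,"dy":0,"dz":-21,"wx":0,"wy":0,"wz":0,"grip":0}]'

```text
clock: 21.2
eef_pos: [0.5575, -0.1188, 0.273]
tool_rot: [0.682, 0.731, -0.0, -0.0]
ft_force: [-0.1, 0.3, -0.1]
grip_width: 0.0044
grasp_force: 0.0
```

```bash
python3 - <<'E'
from h import *
save('wrist','w5'); caps('w5'); go(.5587,-.1186,.27,4)
E
```

```text
[316.7 211.3] 839 ztop 0.0903 ray [ 0.5568 -0.1196  0.0903] r_mm 13.80740036350737
[317.8 253.4] 815 ztop 0.0903 ray [ 0.5602 -0.1572  0.0903] r_mm 13.82184853126223
[317.2 290.7] 702 ztop 0.0903 ray [ 0.5624 -0.1936  0.0903] r_mm 13.703693055808197
d [-0.01  0.19  0.18] w [-0.002 -0.001  0.   ] psi 4.0 pos [ 0.5569 -0.1186  0.2718] t 21.2
```

All three caps read ztop 0.090 m, so the vials are seated. Next is the +y end flap: closed fingers, edge followed along its arc (tool x = carton +y).

>>> arm_command --increments '[{"dx":5,"dy":0.2,"dz":0,"wx":0,"wy":0,"wz":0,"grip":0},{"dx":10.3,"dy":0.2,"dz":2,"wx":0,"wy":0,"wz":0,"grip":0},{"dx":10.3,"dy":0.2,"dz":7,"wx":0,"wy":0,"wz":0,"grip":0},{"dx":10.3,"dy":0.2,"dz":12,"wx":0,"wy":0,"wz":0,"grip":0},{"dx":10.3,"dy":0.2,"dz":15.6,"wx":0,"wy":0,"wz":0,"grip":0},{"dx":10.3,"dy":0.2,"dz":15.6,"wx":0,"wy":0,"wz":0,"grip":0},{"dx":10.3,"dy":0.2,"dz":15.6,"wx":0,"wy":0,"wz":0,"grip":0},{"dx":10.3,"dy":0.2,"dz":15.6,"wx":0,"wy":0,"wz":0,"grip":0}]'

```text
clock: 22.05
eef_pos: [0.5539, -0.0161, 0.1192]
tool_rot: [0.682, 0.731, 0.001, 0.001]
ft_force: [-0.3, -1.1, 0.2]
grip_width: 0.0001
grasp_force: 0.0
```

```bash
cat >> h.py <<'E'
def cf():
    "TCP in carton frame, mm"
    o=monitor.get_obs(); a=np.radians(4); e=o['eef_pos']-[.563,-.1754,0]
    print('carton frame mm',np.round([1000*(e[0]*np.cos(a)+e[1]*np.sin(a)),1000*(-e[0]*np.sin(a)+e[1]*np.cos(a)),1000*e[2]],1),'F',o['ft_force'].round(1),'t',round(o['clock'],1))
E
python3 -c "
from h import *
cf()"
```

```text
carton frame mm [  2.  159.6 119.2] F [-0.3 -1.1  0.2] t 22.1
```

>>> arm_command --increments '[{"dx":-0.9,"dy":0,"dz":0,"wx":0,"wy":0,"wz":0,"grip":0},{"dx":-1.8,"dy":0,"dz":0,"wx":0,"wy":0,"wz":0,"grip":0},{"dx":-2.2,"dy":0,"dz":-0.5,"wx":0,"wy":0,"wz":0,"grip":0},{"dx":-2.7,"dy":0,"dz":-0.9,"wx":0,"wy":0,"wz":0,"grip":0},{"dx":-3.3,"dy":0,"dz":-1.4,"wx":0,"wy":0,"wz":0,"grip":0},{"dx":-4,"dy":0,"dz":-1.8,"wx":0,"wy":0,"wz":0,"grip":0},{"dx":-4.8,"dy":0,"dz":-2.1,"wx":0,"wy":0,"wz":0,"grip":0},{"dx":-5.5,"dy":0,"dz":-2.2,"wx":0,"wy":0,"wz":0,"grip":0},{"dx":-6.1,"dy":0,"dz":-2.3,"wx":0,"wy":0,"wz":0,"grip":0},{"dx":-6.6,"dy":0,"dz":-2.3,"wx":0,"wy":0,"wz":0,"grip":0}]'

```text
clock: 23.05
eef_pos: [0.5569, -0.0824, 0.1401]
tool_rot: [0.682, 0.731, -0.0, -0.0]
ft_force: [-0.4, 0.3, -0.4]
grip_width: 0.0002
grasp_force: 0.3
```

```bash
python3 -c "
from h import *
cf(); p,d,c=save('scene','s1'); save('wrist','w6')
a=p[170:290,200:340]; b=load('w6')[0]
cv2.imwrite('pics/m1.png',np.hstack([cv2.resize(a,(400,343)),cv2.resize(b,(400,343))])[...,::-1])"
```

```text
carton frame mm [  0.4  93.2 140.1] F [-0.4  0.3 -0.4] t 23.1
```

View pics/m1.png

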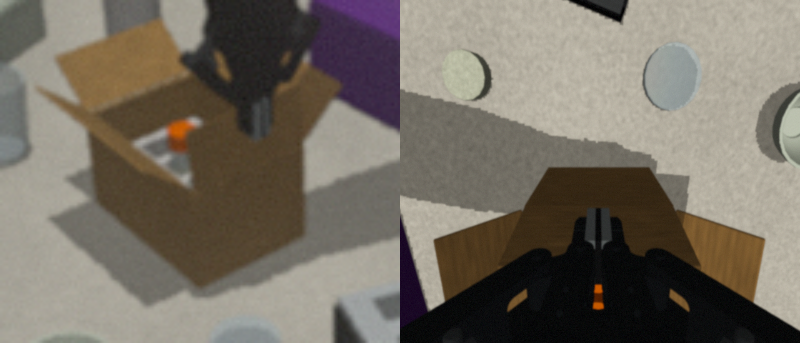

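The left flap is upright, with the fingers on its outer face. Next I fold it down.

>>> arm_command --increments '[{"dx":-0.6,"dy":0,"dz":0,"wx":0,"wy":0,"wz":0,"grip":0},{"dx":-1.1,"dy":0,"dz":0.1,"wx":0,"wy":0,"wz":0,"grip":0},{"dx":-1.6,"dy":0,"dz":0.3,"wx":0,"wy":0,"wz":0,"grip":0},{"dx":-2.1,"dy":0,"dz":0.5,"wx":0,"wy":0,"wz":0,"grip":0},{"dx":-2.5,"dy":0,"dz":0.9,"wx":0,"wy":0,"wz":0,"grip":0},{"dx":-2.9,"dy":0,"dz":1.3,"wx":0,"wy":0,"wz":0,"grip":0},{"dx":-3.2,"dy":0,"dz":1.7,"wx":0,"wy":0,"wz":0,"grip":0},{"dx":-3.5,"dy":0,"dz":2.1,"wx":0,"wy":0,"wz":0,"grip":0},{"dx":-3.7,"dy":0,"dz":2.6,"wx":0,"wy":0,"wz":0,"grip":0},{"dx":-3.8,"dy":0,"dz":3,"wx":0,"wy":0,"wz":0,"grip":0}]'

```text
clock: 24.15
eef_pos: [0.5596, -0.1199, 0.1097]
tool_rot: [0.682, 0.731, -0.0, -0.0]
ft_force: [-0.0, 0.3, 1.8]
grip_width: 0.0
grasp_force: 0.2
```

>>> arm_command --increments '[{"dx":0,"dy":0,"dz":0.3,"wx":0,"wy":0,"wz":0,"grip":0},{"dx":0,"dy":0,"dz":0.5,"wx":0,"wy":0,"wz":0,"grip":0},{"dx":0,"dy":0,"dz":0.7,"wx":0,"wy":0,"wz":0,"grip":0},{"dx":0,"dy":0,"dz":0.8,"wx":0,"wy":0,"wz":0,"grip":0},{"dx":0,"dy":0,"dz":0.8,"wx":0,"wy":0,"wz":0,"grip":0},{"dx":0,"dy":0,"dz":0.8,"wx":0,"wy":0,"wz":0,"grip":0}]'

```text
clock: 24.75
eef_pos: [0.5597, -0.1195, 0.103]
tool_rot: [0.682, 0.731, 0.0, 0.0]
ft_force: [-2.7, 0.4, 5.0]
grip_width: -0.0002
grasp_force: 2.7
```

```bash
python3 -c "
from h import *
cf()"
```

```text
carton frame mm [  0.6  56.  103. ] F [-2.7  0.4  5. ] t 24.8
```

>>> arm_command --increments '[{"dx":0,"dy":0,"dz":-5,"wx":0,"wy":0,"wz":0,"grip":0},{"dx":0,"dy":0,"dz":-10,"wx":0,"wy":0,"wz":0,"grip":0},{"dx":-5,"dy":0,"dz":-12,"wx":0,"wy":0,"wz":0,"grip":0},{"dx":-10,"dy":0,"dz":-12,"wx":0,"wy":0,"wz":0,"grip":0},{"dx":-15,"dy":0,"dz":-12,"wx":0,"wy":0,"wz":0,"grip":0},{"dx":-20,"dy":0,"dz":-12,"wx":0,"wy":0,"wz":0,"grip":0},{"dx":-21.6,"dy":0,"dz":-11,"wx":0,"wy":0,"wz":0,"grip":0},{"dx":-21.6,"dy":0,"dz":-6,"wx":0,"wy":0,"wz":0,"grip":0},{"dx":-21.6,"dy":0,"dz":-1.5,"wx":0,"wy":0,"wz":0,"grip":0},{"dx":-21.6,"dy":0,"dz":-1.5,"wx":0,"wy":0,"wz":0,"grip":0}]'

```text
clock: 25.75
eef_pos: [0.5693, -0.3317, 0.1082]
tool_rot: [0.682, 0.731, -0.002, -0.009]
ft_force: [-1.0, 0.6, -1.6]
grip_width: -0.0
grasp_force: 0.0
```

>>> arm_command --increments '[{"dx":0,"dy":0,"dz":0,"wx":0,"wy":0,"wz":0,"grip":0},{"dx":0,"dy":0,"dz":0,"wx":0,"wy":0,"wz":0,"grip":0}]'

```text
clock: 25.95
eef_pos: [0.5768, -0.3356, 0.1205]
tool_rot: [0.682, 0.732, 0.001, 0.003]
ft_force: [0.3, -0.0, 1.3]
grip_width: 0.0002
grasp_force: 0.0
```

```bash
python3 -c "
from h import *
cf()"
```

```text
carton frame mm [   2.6 -160.8  120.5] F [ 0.3 -0.   1.3] t 25.9
```

>>> arm_command --increments '[{"dx":0.9,"dy":-0.1,"dz":0,"wx":0,"wy":0,"wz":0,"grip":0},{"dx":1.8,"dy":-0.1,"dz":0,"wx":0,"wy":0,"wz":0,"grip":0},{"dx":2.2,"dy":-0.1,"dz":-0.5,"wx":0,"wy":0,"wz":0,"grip":0},{"dx":2.7,"dy":-0.1,"dz":-0.9,"wx":0,"wy":0,"wz":0,"grip":0},{"dx":3.3,"dy":-0.1,"dz":-1.4,"wx":0,"wy":0,"wz":0,"grip":0},{"dx":4,"dy":-0.1,"dz":-1.8,"wx":0,"wy":0,"wz":0,"grip":0},{"dx":4.8,"dy":-0.1,"dz":-2.1,"wx":0,"wy":0,"wz":0,"grip":0},{"dx":5.5,"dy":-0.1,"dz":-2.2,"wx":0,"wy":0,"wz":0,"grip":0},{"dx":6.1,"dy":-0.1,"dz":-2.3,"wx":0,"wy":0,"wz":0,"grip":0},{"dx":6.6,"dy":-0.1,"dz":-2.3,"wx":0,"wy":0,"wz":0,"grip":0}]'

```text
clock: 26.95
eef_pos: [0.5689, -0.2685, 0.1401]
tool_rot: [0.682, 0.732, -0.0, -0.0]
ft_force: [-0.8, -0.5, -0.7]
grip_width: -0.0001
grasp_force: 0.3
```

>>> arm_command --increments '[{"dx":0.6,"dy":0,"dz":0,"wx":0,"wy":0,"wz":0,"grip":0},{"dx":1.1,"dy":0,"dz":0.1,"wx":0,"wy":0,"wz":0,"grip":0},{"dx":1.6,"dy":0,"dz":0.3,"wx":0,"wy":0,"wz":0,"grip":0},{"dx":2.1,"dy":0,"dz":0.5,"wx":0,"wy":0,"wz":0,"grip":0},{"dx":2.5,"dy":0,"dz":0.9,"wx":0,"wy":0,"wz":0,"grip":0},{"dx":2.9,"dy":0,"dz":1.3,"wx":0,"wy":0,"wz":0,"grip":0},{"dx":3.2,"dy":0,"dz":1.7,"wx":0,"wy":0,"wz":0,"grip":0},{"dx":3.5,"dy":0,"dz":2.1,"wx":0,"wy":0,"wz":0,"grip":0},{"dx":3.7,"dy":0,"dz":2.6,"wx":0,"wy":0,"wz":0,"grip":0},{"dx":3.8,"dy":0,"dz":3,"wx":0,"wy":0,"wz":0,"grip":0}]'

```text
clock: 27.95
eef_pos: [0.5664, -0.231, 0.1097]
tool_rot: [0.682, 0.731, 0.0, -0.0]
ft_force: [0.8, -0.7, 0.7]
grip_width: -0.0
grasp_force: 0.2
```

>>> arm_command --increments '[{"dx":0,"dy":0,"dz":0.2,"wx":0,"wy":0,"wz":0,"grip":0},{"dx":0,"dy":0,"dz":0.4,"wx":0,"wy":0,"wz":0,"grip":0},{"dx":0,"dy":0,"dz":0.6,"wx":0,"wy":0,"wz":0,"grip":0},{"dx":0,"dy":0,"dz":0.7,"wx":0,"wy":0,"wz":0,"grip":0},{"dx":0,"dy":0,"dz":0.8,"wx":0,"wy":0,"wz":0,"grip":0},{"dx":0,"dy":0,"dz":0.8,"wx":0,"wy":0,"wz":0,"grip":0},{"dx":0,"dy":0,"dz":0.8,"wx":0,"wy":0,"wz":0,"grip":0}]'

```text
clock: 28.65
eef_pos: [0.5665, -0.2315, 0.103]
tool_rot: [0.682, 0.731, 0.0, 0.0]
ft_force: [-1.8, -0.1, 5.9]
grip_width: 0.0003
grasp_force: 2.6
```

```bash
python3 -c "
from h import *
cf()"
```

```text
carton frame mm [ -0.4 -56.2 103. ] F [-1.8 -0.1  5.9] t 28.6
```

>>> arm_command --increments '[{"dx":0,"dy":0,"dz":-5,"wx":0,"wy":0,"wz":0,"grip":0},{"dx":0,"dy":0,"dz":-10,"wx":0,"wy":0,"wz":0,"grip":0},{"dx":2,"dy":4,"dz":-12,"wx":0,"wy":0,"wz":0,"grip":0},{"dx":4,"dy":8,"dz":-12,"wx":0,"wy":0,"wz":0,"grip":0},{"dx":5.6,"dy":12.3,"dz":-12,"wx":0,"wy":0,"wz":0,"grip":0},{"dx":5.6,"dy":12.3,"dz":-12,"wx":0,"wy":0,"wz":0,"grip":0},{"dx":5.6,"dy":12.3,"dz":-7,"wx":0,"wy":0,"wz":0,"grip":0},{"dx":5.6,"dy":12.3,"dz":-3.5,"wx":0,"wy":0,"wz":0,"grip":0},{"dx":5.6,"dy":12.3,"dz":-2.1,"wx":0,"wy":0,"wz":0,"grip":0},{"dx":5.6,"dy":12.3,"dz":-2.1,"wx":0,"wy":0,"wz":0,"grip":0}]'

```text
clock: 29.65
eef_pos: [0.6828, -0.1667, 0.1191]
tool_rot: [0.682, 0.731, -0.002, -0.003]
ft_force: [-0.1, -0.5, -0.0]
grip_width: 0.0
grasp_force: 0.0
```

>>> arm_command --increments '[{"dx":0,"dy":0,"dz":0,"wx":0,"wy":0,"wz":0,"grip":0},{"dx":0,"dy":0,"dz":0,"wx":0,"wy":0,"wz":0,"grip":0},{"dx":0,"dy":0,"dz":0,"wx":0,"wy":0,"wz":0,"grip":0}]'

```text
clock: 29.95
eef_pos: [0.6862, -0.1674, 0.1254]
tool_rot: [0.682, 0.731, 0.001, 0.001]
ft_force: [0.8, 0.2, -0.1]
grip_width: -0.0003
grasp_force: 0.0
```

```bash
python3 -c "
from h import *
cf(); p,d,c=save('top','t2'); P=pts('',d,c)
R0=np.array([[np.cos(.0698),np.sin(.0698)],[-np.sin(.0698),np.cos(.0698)]])
q=(P[...,:2]-[.563,-.1754])@R0.T*1000
for y0 in (-70,-40,40,70):
    m=(abs(q[...,0])<40)&(abs(q[...,1]-y0)<12)&(P[...,2]<.115); print(y0,np.median(P[m][:,2]).round(4),m.sum())
"
```

```text
carton frame mm [123.5  -0.6 125.4] F [ 0.8  0.2 -0.1] t 29.9
-70 0.1041 188
-40 nan 0
40 nan 0
70 nan 0
  return _methods._mean(a, axis=axis, dtype=dtype,
  ret = ret.dtype.type(ret / rcount)
```

```bash
python3 -W ignore -c "
from h import *
p,d,c=save('scene','s2'); P=pts('',d,c)
R0=np.array([[np.cos(.0698),np.sin(.0698)],[-np.sin(.0698),np.cos(.0698)]])
q=(P[...,:2]-[.563,-.1754])@R0.T*1000
for y0 in (-70,-50,-32,32,50,70):
    m=(abs(q[...,0])<50)&(abs(q[...,1]-y0)<7)&(P[...,2]<.16)&(P[...,2]>.08); print(y0,np.median(P[m][:,2]).round(4),m.sum())
cv2.imwrite('pics/m2.png',cv2.resize(p[150:290,190:350],(800,600))[...,::-1])
"
```

```text
-70 0.1024 101
-50 0.1026 102
-32 0.1022 127
32 0.1026 123
50 0.1027 134
70 0.1027 136
```

View pics/m2.png

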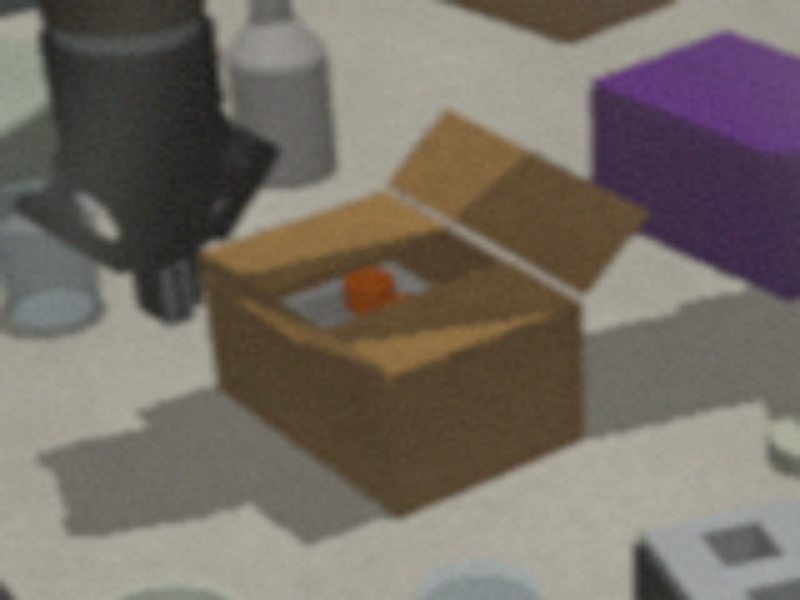

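```bash
cat >> h.py <<'E'
def hmap(name):
    p,d,c=load(name); P=pts('',d,c); R0=np.array([[np.cos(.0698),np.sin(.0698)],[-np.sin(.0698),np.cos(.0698)]])
    q=(P[...,:2]-[.563,-.1754])@R0.T*1000
    print(name,'cols y=',list(range(-90,100,20)))
    for x0 in range(130,-140,-10):
        print(x0,[(lambda m: int(np.median(P[m][:,2])*1000) if m.sum()>3 else -1)((abs(q[...,0]-x0)<4)&(abs(q[...,1]-y0)<6)) for y0 in range(-90,100,20)])
E
python3 -c "
from h import *
hmap('s1'); hmap('s2')"
```

```text
s1 cols y= [-90, -70, -50, -30, -10, 10, 30, 50, 70, 90]
130 [0, 0, 0, 0, 0, 0, 0, -1, 0, 0]
120 [0, 0, 0, 0, 0, 0, 0, 0, 0, 0]
110 [-1, 0, 0, 0, 0, 0, 0, 0, 0, 0]
100 [1, 0, 0, 0, 0, 0, 0, 1, 0, 0]
90 [0, 0, 0, 0, -1, 0, 0, 0, 0, 0]
80 [0, 0, 0, 0, 0, 0, 0, 1, 0, 0]
70 [0, 0, 0, 0, 0, 0, 0, 0, 0, 0]
60 [90, 42, 42, 43, 41, 38, 46, 44, 52, 76]
50 [106, -1, -1, -1, -1, -1, -1, -1, -1, 113]
40 [103, -1, -1, -1, -1, -1, -1, 541, 492, 343]
30 [105, -1, -1, -1, -1, -1, -1, 523, 567, 91]
20 [104, -1, -1, -1, -1, -1, -1, 581, 580, 99]
10 [103, 49, -1, 66, 75, -1, -1, 587, 585, 63]
0 [103, 42, -1, 90, -1, -1, -1, -1, 588, 64]
-10 [106, 44, -1, -1, -1, -1, -1, -1, 589, 58]
-20 [105, -1, -1, -1, -1, -1, -1, -1, 587, 71]
-30 [105, -1, -1, -1, -1, -1, -1, -1, -1, 65]
-40 [104, -1, -1, -1, -1, -1, -1, -1, -1, 75]
-50 [102, 71, 85, 89, -1, -1, -1, -1, -1, 60]
-60 [-1, -1, -1, -1, -1, -1, -1, -1, -1, 0]
-70 [-1, -1, 117, -1, -1, -1, -1, -1, 115, 0]
-80 [-1, -1, -1, -1, -1, -1, 129, 129, 124, 0]
-90 [-1, -1, -1, -1, -1, -1, 137, 136, 134, 0]
-100 [-1, -1, -1, -1, -1, -1, 141, 142, 1, 0]
-110 [-1, -1
[... 744 characters left out ...]
, 102, 103, 552]
0 [-1, 45, 103, 101, 88, -1, 101, 102, 102, 552]
-10 [-1, 46, 103, 101, 87, -1, 102, 102, 101, 539]
-20 [-1, 102, 102, 102, -1, -1, 103, 102, 102, 69]
-30 [-1, 103, 103, 102, -1, -1, 102, 103, 103, 41]
-40 [-1, 102, 53, 101, -1, -1, 102, 101, 103, 40]
-50 [-1, 59, 65, 85, 86, 94, 103, 103, 103, 40]
-60 [-1, 109, 110, 111, 109, 110, 108, 110, 109, 0]
-70 [-1, 121, 119, 119, 117, 119, 118, 118, 117, 0]
-80 [-1, 127, 128, 128, 128, 129, 127, 127, 126, 0]
-90 [-1, 136, 136, 137, 137, 138, 137, 135, 136, 0]
-100 [-1, 144, 145, 144, 145, 144, 142, 71, 2, 0]
-110 [-1, -1, -1, -1, -1, -1, 1, 0, 0, 0]
-120 [-1, -1, -1, -1, -1, -1, 0, 0, 0, 0]
-130 [-1, -1, -1, -1, -1, 0, 0, 0, 0, -1]
```

```bash
python3 -W ignore -c "
from h import *
hmap('t2'); p=load('t2')[0]; cv2.imwrite('pics/m3.png',cv2.resize(p[160:300,290:450],(800,700))[:600,:,::-1])
"
```

```text
t2 cols y= [-90, -70, -50, -30, -10, 10, 30, 50, 70, 90]
130 [-1, -1, 570, 572, 572, 572, 576, 565, -1, 0]
120 [-1, -1, 562, 575, 573, 572, 573, 577, -1, 1]
110 [-1, -1, -1, 577, 572, 570, 569, 579, -1, 0]
100 [-1, -1, -1, 577, 568, 575, 578, 581, 143, 2]
90 [-1, -1, -1, 579, 579, 579, 576, 581, 134, 2]
80 [-1, -1, -1, 580, 576, 580, 579, 579, 124, 5]
70 [-1, -1, -1, 582, 578, 582, 583, 578, 119, 2]
60 [-1, -1, -1, -1, 580, 585, 587, 585, 567, 4]
50 [-1, -1, -1, -1, 577, 587, 589, 589, 580, 11]
40 [-1, -1, -1, -1, 579, 590, 592, 592, 589, 2]
30 [-1, 104, -1, -1, 583, 591, 593, 595, 594, 0]
20 [-1, 104, -1, -1, 584, 595, 596, 598, 598, 582]
10 [-1, 104, -1, -1, 586, 596, 598, 600, 601, 594]
0 [-1, 104, -1, -1, 588, 598, 601, 603, 603, 596]
-10 [-1, 103, -1, -1, 589, 601, 603, 605, 605, 603]
-20 [-1, 105, -1, -1, -1, 602, 605, 607, 608, 605]
-30 [-1, 103, -1, -1, -1, 604, 607, 609, 610, 610]
-40 [-1, 105, -1, -1, -1, 605, 609, 611, 612, 612]
-50 [-1, 102, 102, -1, -1, 606, 612, 612, 614, 615]
-60 [-1, 111, 109, -1, -1, 604, 614, 614, 616, 617]
-70 [-1, 121, 119, -1, -1, 605, 615, 617, 618, 620]
-80 [-1, 129, 129, -1, -1, 603, 617, 619, 620, 621]
-90 [-1, 137, 136, -1, -1, 599, 618, 621, 623, 623]
-100 [0, 73, 142, -1, -1, -1, 620, 623, 625, 626]
-110 [1, 0, 1, -1, -1, -1, 620, 625, 627, 628]
-120 [0, 4, 0, -1, -1, -1, 621, 627, 628, 631]
-130 [1, 1, 0, -1, -1, -1, 620, 629, 630, 632]
```

View pics/m3.png

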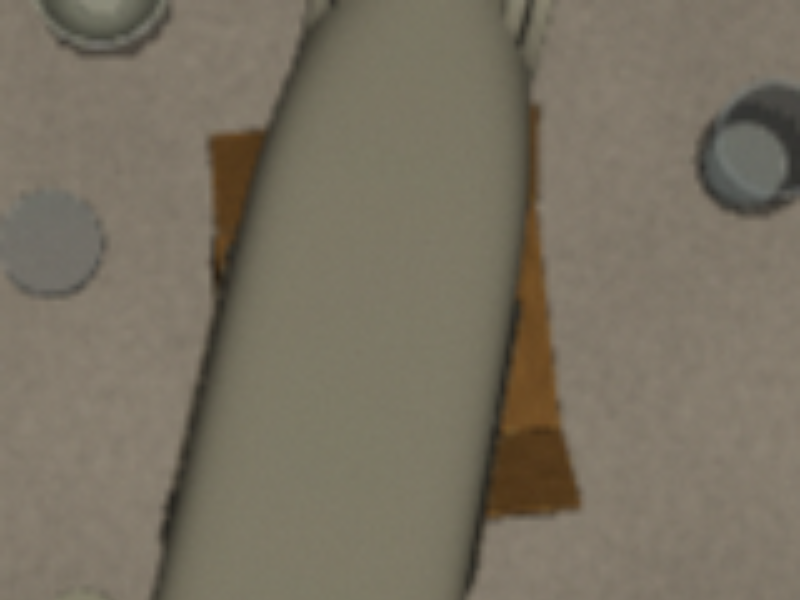

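The top view and depth show the far flap still splayed (it is only edge-on in the scene view) and both end flaps flat (z ≈ 0.1025). Next I sweep the far flap (tool y = carton +x).

>>> arm_command --increments '[{"dx":0,"dy":-0.7,"dz":0,"wx":0,"wy":0,"wz":0,"grip":0},{"dx":0,"dy":-1.4,"dz":-0.6,"wx":0,"wy":0,"wz":0,"grip":0},{"dx":0,"dy":-2.1,"dz":-1.1,"wx":0,"wy":0,"wz":0,"grip":0},{"dx":0,"dy":-2.8,"dz":-1.5,"wx":0,"wy":0,"wz":0,"grip":0},{"dx":0,"dy":-3.7,"dz":-1.9,"wx":0,"wy":0,"wz":0,"grip":0},{"dx":0,"dy":-4.8,"dz":-2,"wx":0,"wy":0,"wz":0,"grip":0},{"dx":0,"dy":-5.3,"dz":-2,"wx":0,"wy":0,"wz":0,"grip":0},{"dx":0,"dy":-5.7,"dz":-2,"wx":0,"wy":0,"wz":0,"grip":0},{"dx":0,"dy":-6,"dz":-2,"wx":0,"wy":0,"wz":0,"grip":0},{"dx":0,"dy":-6.5,"dz":-1.9,"wx":0,"wy":0,"wz":0,"grip":0}]'

```text
clock: 31.05
eef_pos: [0.6205, -0.1715, 0.1422]
tool_rot: [0.682, 0.731, 0.0, 0.0]
ft_force: [0.8, -0.3, -1.0]
grip_width: -0.0002
grasp_force: 0.2
```

>>> arm_command --increments '[{"dx":0,"dy":-0.5,"dz":0.1,"wx":0,"wy":0,"wz":0,"grip":0},{"dx":0,"dy":-1,"dz":0.4,"wx":0,"wy":0,"wz":0,"grip":0},{"dx":0,"dy":-1.4,"dz":0.7,"wx":0,"wy":0,"wz":0,"grip":0},{"dx":0,"dy":-1.8,"dz":1.1,"wx":0,"wy":0,"wz":0,"grip":0},{"dx":0,"dy":-2.1,"dz":1.5,"wx":0,"wy":0,"wz":0,"grip":0},{"dx":0,"dy":-2.4,"dz":2,"wx":0,"wy":0,"wz":0,"grip":0},{"dx":0,"dy":-2.6,"dz":2.4,"wx":0,"wy":0,"wz":0,"grip":0},{"dx":0,"dy":-2.7,"dz":2.8,"wx":0,"wy":0,"wz":0,"grip":0},{"dx":0,"dy":-2.8,"dz":3,"wx":0,"wy":0,"wz":0,"grip":0},{"dx":0,"dy":-2.8,"dz":3,"wx":0,"wy":0,"wz":0,"grip":0}]'

```text
clock: 32.05
eef_pos: [0.5922, -0.1733, 0.1117]
tool_rot: [0.682, 0.731, -0.0, -0.0]
ft_force: [-0.6, -0.2, -0.0]
grip_width: -0.0001
grasp_force: 0.0
```

```bash
python3 -c "
from h import *
cf()"
```

```text
carton frame mm [ 29.2   0.  111.7] F [-0.6 -0.2 -0. ] t 32.0
```

>>> arm_command --increments '[{"dx":0,"dy":0,"dz":0.2,"wx":0,"wy":0,"wz":0,"grip":0},{"dx":0,"dy":0,"dz":0.4,"wx":0,"wy":0,"wz":0,"grip":0},{"dx":0,"dy":0,"dz":0.5,"wx":0,"wy":0,"wz":0,"grip":0},{"dx":0,"dy":0,"dz":0.6,"wx":0,"wy":0,"wz":0,"grip":0},{"dx":0,"dy":0,"dz":0.6,"wx":0,"wy":0,"wz":0,"grip":0},{"dx":0,"dy":0,"dz":0.6,"wx":0,"wy":0,"wz":0,"grip":0}]'

```text
clock: 32.65
eef_pos: [0.5926, -0.1735, 0.1071]
tool_rot: [0.682, 0.731, 0.0, 0.0]
ft_force: [-2.1, 0.7, 5.2]
grip_width: 0.0
grasp_force: 2.7
```

>>> arm_command --increments '[{"dx":0,"dy":0,"dz":-5,"wx":0,"wy":0,"wz":0,"grip":0},{"dx":0,"dy":0,"dz":-10,"wx":0,"wy":0,"wz":0,"grip":0},{"dx":0,"dy":-4,"dz":-12,"wx":0,"wy":0,"wz":0,"grip":0},{"dx":0,"dy":-9,"dz":-12,"wx":0,"wy":0,"wz":0,"grip":0},{"dx":0,"dy":-14,"dz":-12,"wx":0,"wy":0,"wz":0,"grip":0},{"dx":0,"dy":-15.4,"dz":-12,"wx":0,"wy":0,"wz":0,"grip":0},{"dx":0,"dy":-15.4,"dz":-7,"wx":0,"wy":0,"wz":0,"grip":0},{"dx":0,"dy":-15.4,"dz":-3.5,"wx":0,"wy":0,"wz":0,"grip":0},{"dx":0,"dy":-15.4,"dz":-2,"wx":0,"wy":0,"wz":0,"grip":0},{"dx":0,"dy":-15.4,"dz":-2,"wx":0,"wy":0,"wz":0,"grip":0}]'

```text
clock: 33.65
eef_pos: [0.4367, -0.1833, 0.1236]
tool_rot: [0.682, 0.731, -0.001, -0.003]
ft_force: [0.4, -0.4, 0.8]
grip_width: -0.0001
grasp_force: 0.0
```

>>> arm_command --increments '[{"dx":0,"dy":0,"dz":0,"wx":0,"wy":0,"wz":0,"grip":0},{"dx":0,"dy":0,"dz":0,"wx":0,"wy":0,"wz":0,"grip":0},{"dx":0,"dy":0,"dz":0,"wx":0,"wy":0,"wz":0,"grip":0}]'

```text
clock: 33.95
eef_pos: [0.44, -0.1847, 0.1277]
tool_rot: [0.682, 0.731, 0.0, 0.001]
ft_force: [-0.3, -0.6, -0.2]
grip_width: -0.0
grasp_force: 0.0
```

```bash
python3 -W ignore -c "
from h import *
cf(); save('scene','s3'); hmap('s3')" | awk 'NR<3||NR%2'
```

```text
carton frame mm [-123.3   -0.7  127.7] F [-0.3 -0.6 -0.2] t 34.0
s3 cols y= [-90, -70, -50, -30, -10, 10, 30, 50, 70, 90]
130 [0, 0, 0, 0, 0, -1, 0, 0, -1, 0]
110 [0, -1, 0, 0, 0, 0, 0, 0, 0, 0]
90 [0, 0, 0, 0, 0, 0, 0, 0, 0, 0]
70 [-1, 0, 0, 0, 0, 0, -1, 0, 0, 0]
50 [-1, 105, 106, 107, 106, 107, 106, 106, 106, 48]
30 [-1, 107, 107, 106, 105, 106, 106, 106, 105, 35]
10 [-1, 106, 106, 106, 106, 106, 106, 107, 106, 51]
-10 [-1, 102, 102, 102, -1, -1, 103, 102, 102, 53]
-30 [-1, 103, 102, 101, -1, -1, 101, 102, 102, 34]
-50 [-1, 59, 72, 78, 88, 95, 102, 102, 103, 34]
-70 [-1, 116, 118, 119, 121, 447, 524, 118, 117, 0]
-90 [-1, 138, 138, 469, 322, 319, 514, 135, 134, 0]
-110 [-1, -1, 563, 567, 182, 193, 372, 529, 0, -1]
-130 [-1, -1, -1, -1, -1, 198, 354, 507, 0, 0]
```

The far flap is flat (z ≈ 0.106). The near flap gets the mirrored sweep.

>>> arm_command --increments '[{"dx":0,"dy":0.7,"dz":0.2,"wx":0,"wy":0,"wz":0,"grip":0},{"dx":0,"dy":1.4,"dz":-0.4,"wx":0,"wy":0,"wz":0,"grip":0},{"dx":0,"dy":2.1,"dz":-0.9,"wx":0,"wy":0,"wz":0,"grip":0},{"dx":0,"dy":2.8,"dz":-1.3,"wx":0,"wy":0,"wz":0,"grip":0},{"dx":0,"dy":3.7,"dz":-1.7,"wx":0,"wy":0,"wz":0,"grip":0},{"dx":0,"dy":4.8,"dz":-1.8,"wx":0,"wy":0,"wz":0,"grip":0},{"dx":0,"dy":5.3,"dz":-1.8,"wx":0,"wy":0,"wz":0,"grip":0},{"dx":0,"dy":5.7,"dz":-1.8,"wx":0,"wy":0,"wz":0,"grip":0},{"dx":0,"dy":6,"dz":-1.8,"wx":0,"wy":0,"wz":0,"grip":0},{"dx":0,"dy":6.5,"dz":-1.7,"wx":0,"wy":0,"wz":0,"grip":0}]'

```text
clock: 35.0
eef_pos: [0.5035, -0.1796, 0.143]
tool_rot: [0.682, 0.731, -0.0, -0.0]
ft_force: [-0.6, -0.2, 0.2]
grip_width: 0.0001
grasp_force: 0.2
```

>>> arm_command --increments '[{"dx":0,"dy":0.5,"dz":0.1,"wx":0,"wy":0,"wz":0,"grip":0},{"dx":0,"dy":1,"dz":0.4,"wx":0,"wy":0,"wz":0,"grip":0},{"dx":0,"dy":1.4,"dz":0.7,"wx":0,"wy":0,"wz":0,"grip":0},{"dx":0,"dy":1.8,"dz":1.1,"wx":0,"wy":0,"wz":0,"grip":0},{"dx":0,"dy":2.1,"dz":1.5,"wx":0,"wy":0,"wz":0,"grip":0},{"dx":0,"dy":2.4,"dz":2,"wx":0,"wy":0,"wz":0,"grip":0},{"dx":0,"dy":2.6,"dz":2.4,"wx":0,"wy":0,"wz":0,"grip":0},{"dx":0,"dy":2.7,"dz":2.8,"wx":0,"wy":0,"wz":0,"grip":0},{"dx":0,"dy":2.8,"dz":3,"wx":0,"wy":0,"wz":0,"grip":0},{"dx":0,"dy":2.8,"dz":3,"wx":0,"wy":0,"wz":0,"grip":0}]'

```text
clock: 36.0
eef_pos: [0.5313, -0.1776, 0.1128]
tool_rot: [0.682, 0.731, -0.0, -0.001]
ft_force: [-1.0, 0.7, -0.3]
grip_width: -0.0001
grasp_force: 0.0
```

```bash
python3 -c "
from h import *
cf()"
```

```text
carton frame mm [-31.8   0.  112.8] F [-1.   0.7 -0.3] t 36.0
```

>>> arm_command --increments '[{"dx":0,"dy":0,"dz":0.2,"wx":0,"wy":0,"wz":0,"grip":0},{"dx":0,"dy":0,"dz":0.4,"wx":0,"wy":0,"wz":0,"grip":0},{"dx":0,"dy":0,"dz":0.6,"wx":0,"wy":0,"wz":0,"grip":0},{"dx":0,"dy":0,"dz":0.7,"wx":0,"wy":0,"wz":0,"grip":0},{"dx":0,"dy":0,"dz":0.7,"wx":0,"wy":0,"wz":0,"grip":0},{"dx":0,"dy":0,"dz":0.7,"wx":0,"wy":0,"wz":0,"grip":0}]'

```text
clock: 36.6
eef_pos: [0.5319, -0.1778, 0.107]
tool_rot: [0.682, 0.731, 0.0, 0.0]
ft_force: [-1.2, -0.0, 5.4]
grip_width: 0.0001
grasp_force: 2.8
```

>>> arm_command --increments '[{"dx":0,"dy":0,"dz":-5,"wx":0,"wy":0,"wz":0,"grip":0},{"dx":0,"dy":0,"dz":-10,"wx":0,"wy":0,"wz":0,"grip":0},{"dx":4,"dy":-1,"dz":-15,"wx":0,"wy":0,"wz":0,"grip":0},{"dx":9,"dy":-2,"dz":-19,"wx":0,"wy":0,"wz":0,"grip":5},{"dx":14,"dy":-3,"dz":-19,"wx":0,"wy":0,"wz":0,"grip":5},{"dx":19,"dy":-4,"dz":-19,"wx":0,"wy":0,"wz":0,"grip":5},{"dx":24,"dy":-5,"dz":-19,"wx":0,"wy":0,"wz":0,"grip":5},{"dx":28,"dy":-6,"dz":-19,"wx":0,"wy":0,"wz":0,"grip":5},{"dx":31.3,"dy":-7,"dz":-19,"wx":0,"wy":0,"wz":0,"grip":5},{"dx":31.3,"dy":-7,"dz":-19,"wx":0,"wy":0,"wz":0,"grip":5}]'

```text
clock: 37.6
eef_pos: [0.4379, 0.1342, 0.2962]
tool_rot: [0.679, 0.734, 0.0, -0.001]
ft_force: [-0.1, -0.6, 0.0]
grip_width: 0.0499
grasp_force: 0.0
```

>>> arm_command --increments '[{"dx":0,"dy":0,"dz":0,"wx":0,"wy":0,"wz":0,"grip":5},{"dx":0,"dy":0,"dz":0,"wx":0,"wy":0,"wz":0,"grip":5},{"dx":0,"dy":0,"dz":0,"wx":0,"wy":0,"wz":0,"grip":5}]'

```text
clock: 37.9
eef_pos: [0.4404, 0.1283, 0.2961]
tool_rot: [0.683, 0.731, -0.0, 0.0]
ft_force: [-0.1, 0.0, -0.2]
grip_width: 0.0498
grasp_force: 0.0
```

```bash
python3 -W ignore -c "
from h import *
save('wrist','w7'); save('top','t3'); go(.44,.13,.3); hmap('t3')
" | awk 'NR<4||NR%2'
```

```text
d [ 0.17 -0.03 -0.39] w [0. 0. 0.] psi 3.9 pos [0.4404 0.1283 0.2961] t 38.0
t3 cols y= [-90, -70, -50, -30, -10, 10, 30, 50, 70, 90]
130 [0, 0, 0, 0, 1, 2, 0, 1, 0, 1]
110 [1, -1, 2, 2, 0, 0, 0, 1, 1, 3]
90 [0, 1, 0, 0, 1, 0, 1, 0, 0, 1]
70 [-1, -1, -1, -1, -1, -1, -1, -1, -1, 0]
50 [-1, 105, 109, 106, 109, 108, 108, 107, 108, 4]
30 [-1, 108, 109, 106, 107, 109, 107, 108, 107, 3]
10 [-1, 108, 107, 108, 105, 106, 107, 108, 107, 8]
-10 [-1, 107, 106, 107, 107, 107, 106, 106, 107, 15]
-30 [-1, 107, 107, 106, 107, 107, 107, 106, 106, 3]
-50 [-1, 107, 107, 106, 108, 106, 107, 106, 106, 11]
-70 [0, 0, 1, 2, 0, 3, 2, -1, 1, 2]
-90 [0, 1, 0, 3, 1, 0, 1, 1, 1, 1]
-110 [1, 1, 1, -1, 0, 0, 0, -1, 3, 4]
-130 [0, 2, -2, 1, 1, 0, 2, 0, 0, 1]
```

View pics/w7.png

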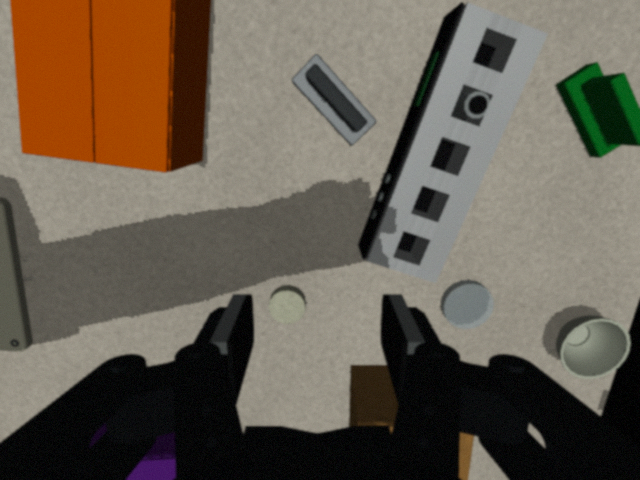

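The carton is closed flat (107 mm all over). The weight is at (334,98), the blank is still in its well at (477,105), and the vials are gone from the rack.

```bash
python3 -c "
from h import *
b=(285,45,382,152)
rect('w7',b,(.012,.026)); r=rect('w7',b,(.045,.07))
w,h=r[1]; psi=r[2] if w<h else r[2]-90
x,y=np.array(r[0])/1000; print('psi',psi); go(x,y,.12,psi); go(x,y,.03,psi)
rect('t3',(220,255,260,300),(.012,.03))
"
```

```text
w7 (285, 45, 382, 152) z 0.0183 1938 [450.4 221.9] [36.2 90. ] 47.94
w7 (285, 45, 382, 152) z 0.0622 1318 [450.5 221.8] [14.2 70.1] 47.96
psi 47.95762252807617
d [ 9.27  1.63 17.61] w [-0.    0.   -0.77] psi 3.9 pos [0.4404 0.1283 0.2961] t 38.0
d [ 9.27  1.64 26.61] w [-0.    0.   -0.77] psi 3.9 pos [0.4404 0.1283 0.2961] t 38.0
t3 (220, 255, 260, 300) z nan 0 [0. 0.] [0. 0.] 0.0
  return _methods._mean(a, axis=axis, dtype=dtype,
  ret = ret.dtype.type(ret / rcount)
```

>>> arm_command --increments '[{"dx":9.3,"dy":1.6,"dz":5,"wx":0,"wy":0,"wz":-0.77,"grip":5},{"dx":9.3,"dy":1.6,"dz":10,"wx":0,"wy":0,"wz":-0.77,"grip":5},{"dx":9.3,"dy":1.6,"dz":14,"wx":0,"wy":0,"wz":-0.77,"grip":5},{"dx":9.3,"dy":1.6,"dz":17,"wx":0,"wy":0,"wz":-0.77,"grip":5},{"dx":9.3,"dy":1.6,"dz":17,"wx":0,"wy":0,"wz":-0.77,"grip":5},{"dx":9.3,"dy":1.6,"dz":17,"wx":0,"wy":0,"wz":-0.77,"grip":5},{"dx":9.3,"dy":1.6,"dz":17,"wx":0,"wy":0,"wz":-0.77,"grip":5},{"dx":9.3,"dy":1.6,"dz":17,"wx":0,"wy":0,"wz":-0.77,"grip":5},{"dx":9.3,"dy":1.6,"dz":17,"wx":0,"wy":0,"wz":-0.77,"grip":5}]'

```text
clock: 38.9
eef_pos: [0.4507, 0.2236, 0.128]
tool_rot: [0.358, 0.934, 0.001, 0.001]
ft_force: [0.4, 0.6, 0.5]
grip_width: 0.0498
grasp_force: 0.0
```

```bash
python3 -c "
from h import *
go(.4505,.2218,.03,47.96)
p,d,c=save('top','t4'); P=pts('',d,c)
import numpy as np
m=(P[...,2]>.01)&(P[...,2]<.075)&(abs(P[...,0]-.45)<.06)&(abs(P[...,1]-.222)<.06); print(m.sum(), P[m].mean(0) if m.any() else '')
"
```

```text
d [-0.09 -0.18  9.8 ] w [0.003 0.001 0.001] psi 48.0 pos [0.4507 0.2236 0.128 ] t 38.9
227 [0.46362715 0.2071274  0.03106748]
```

>>> arm_command --increments '[{"dx":-0.1,"dy":0,"dz":3,"wx":0,"wy":0,"wz":0,"grip":5},{"dx":-0.1,"dy":0,"dz":6,"wx":0,"wy":0,"wz":0,"grip":5},{"dx":-0.1,"dy":0,"dz":8.5,"wx":0,"wy":0,"wz":0,"grip":5},{"dx":-0.1,"dy":0,"dz":9.6,"wx":0,"wy":0,"wz":0,"grip":5},{"dx":-0.1,"dy":0,"dz":9.6,"wx":0,"wy":0,"wz":0,"grip":5},{"dx":-0.1,"dy":0,"dz":9.6,"wx":0,"wy":0,"wz":0,"grip":5}]'

```text
clock: 39.55
eef_pos: [0.451, 0.2232, 0.0313]
tool_rot: [0.357, 0.934, 0.001, 0.001]
ft_force: [-1.3, 0.3, 0.5]
grip_width: 0.0505
grasp_force: 0.0
```

>>> arm_command --increments '[{"dx":0,"dy":0,"dz":0,"wx":0,"wy":0,"wz":0,"grip":0.8},{"dx":0,"dy":0,"dz":0,"wx":0,"wy":0,"wz":0,"grip":0.8},{"dx":0,"dy":0,"dz":0,"wx":0,"wy":0,"wz":0,"grip":0.8},{"dx":0,"dy":0,"dz":0,"wx":0,"wy":0,"wz":0,"grip":0.8},{"dx":0,"dy":0,"dz":0,"wx":0,"wy":0,"wz":0,"grip":0.8},{"dx":0,"dy":0,"dz":0,"wx":0,"wy":0,"wz":0,"grip":0.8},{"dx":0,"dy":0,"dz":0,"wx":0,"wy":0,"wz":0,"grip":0.8}]'

```text
clock: 40.25
eef_pos: [0.4511, 0.2232, 0.0316]
tool_rot: [0.357, 0.934, 0.001, 0.001]
ft_force: [-0.7, -1.1, 5.6]
grip_width: 0.0131
grasp_force: 59.7
```

```bash
python3 -c "
from h import *
o=monitor.get_obs(); print(o['grip_width'],o['grasp_force'],o['ft_force'].round(1)); go(.4505,.2218,.03,47.96)
"
```

```text
0.01305514607820534 59.67920422554016 [-0.7 -1.1  5.6]
d [-0.05 -0.14  0.16] w [0.002 0.001 0.003] psi 48.1 pos [0.4511 0.2232 0.0316] t 40.2
```

>>> arm_command --increments '[{"dx":0,"dy":0,"dz":-1,"wx":0,"wy":0,"wz":0,"grip":0.8},{"dx":0,"dy":0,"dz":-4,"wx":0,"wy":0,"wz":0,"grip":0.8},{"dx":0,"dy":0,"dz":-8,"wx":0,"wy":0,"wz":0,"grip":0.8},{"dx":0,"dy":0,"dz":-12,"wx":0,"wy":0,"wz":0,"grip":0.8},{"dx":0,"dy":0,"dz":-16,"wx":0,"wy":0,"wz":0,"grip":0.8},{"dx":0,"dy":0,"dz":-20,"wx":0,"wy":0,"wz":0,"grip":0.8},{"dx":0,"dy":0,"dz":-22,"wx":0,"wy":0,"wz":0,"grip":0.8},{"dx":0,"dy":0,"dz":-22,"wx":0,"wy":0,"wz":0,"grip":0.8}]'

```text
clock: 41.05
eef_pos: [0.4515, 0.2236, 0.2538]
tool_rot: [0.357, 0.934, 0.002, 0.002]
ft_force: [1.0, 0.4, -4.8]
grip_width: 0.0133
grasp_force: 59.2
```

```bash
python3 -c "
from h import *
o=monitor.get_obs(); print(o['grip_width'],o['grasp_force'],o['ft_force'].round(1)); go(.563,-.1754,.25,94)
"
```

```text
0.013265512482159732 59.167224168777466 [ 1.   0.4 -4.8]
d [-34.93 -22.27   0.32] w [ 0.005  0.005 -0.801] psi 48.1 pos [0.4515 0.2236 0.2538] t 41.0
```

>>> arm_command --increments '[{"dx":-3.5,"dy":-2.2,"dz":0,"wx":0,"wy":0,"wz":-0.08,"grip":0.8},{"dx":-7,"dy":-4.4,"dz":0,"wx":0,"wy":0,"wz":-0.16,"grip":0.8},{"dx":-10.5,"dy":-6.7,"dz":0,"wx":0,"wy":0,"wz":-0.24,"grip":0.8},{"dx":-14,"dy":-8.9,"dz":0,"wx":0,"wy":0,"wz":-0.32,"grip":0.8},{"dx":-17.5,"dy":-11.1,"dz":0,"wx":0,"wy":0,"wz":-0.4,"grip":0.8},{"dx":-21,"dy":-13.3,"dz":0,"wx":0,"wy":0,"wz":-0.48,"grip":0.8},{"dx":-24.5,"dy":-15.6,"dz":0,"wx":0,"wy":0,"wz":-0.56,"grip":0.8},{"dx":-28,"dy":-17.8,"dz":0,"wx":0,"wy":0,"wz":-0.64,"grip":0.8},{"dx":-31.5,"dy":-20,"dz":0,"wx":0,"wy":0,"wz":-0.72,"grip":0.8},{"dx":-35,"dy":-22.3,"dz":0,"wx":0,"wy":0,"wz":-0.8,"grip":0.8}]'

```text
clock: 42.05
eef_pos: [0.5609, -0.178, 0.2474]
tool_rot: [-0.036, 0.999, 0.001, -0.002]
ft_force: [1.7, -0.0, -4.2]
grip_width: 0.0131
grasp_force: 59.3
```

>>> arm_command --increments '[{"dx":0,"dy":0,"dz":0,"wx":0,"wy":0,"wz":0,"grip":0.8},{"dx":0,"dy":0,"dz":0,"wx":0,"wy":0,"wz":0,"grip":0.8},{"dx":0,"dy":0,"dz":0,"wx":0,"wy":0,"wz":0,"grip":0.8},{"dx":0,"dy":0,"dz":0,"wx":0,"wy":0,"wz":0,"grip":0.8}]'

```text
clock: 42.45
eef_pos: [0.5614, -0.1754, 0.2497]
tool_rot: [-0.035, 0.999, 0.0, -0.001]
ft_force: [-0.5, -0.3, -2.2]
grip_width: 0.0129
grasp_force: 59.9
```

```bash
python3 -c "
from h import *
go(.563,-.1754,.16,94); save('wrist','w8')
"
```

```text
d [-0.17 -0.02  8.97] w [ 0.001 -0.001  0.001] psi 94.0 pos [ 0.5614 -0.1754  0.2497] t 42.5
```

View pics/w8.png

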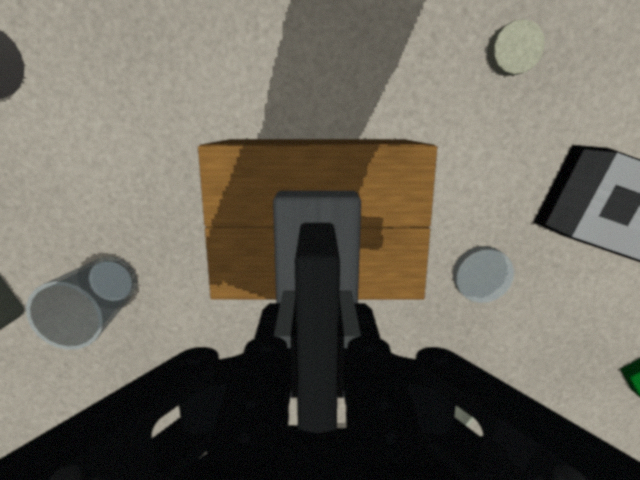

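The weight is square across the seam at (320,228). Next I lower it.

>>> arm_command --increments '[{"dx":-0.1,"dy":0,"dz":3,"wx":0,"wy":0,"wz":0,"grip":0.8},{"dx":-0.1,"dy":0,"dz":6,"wx":0,"wy":0,"wz":0,"grip":0.8},{"dx":-0.1,"dy":0,"dz":8.5,"wx":0,"wy":0,"wz":0,"grip":0.8},{"dx":-0.1,"dy":0,"dz":10,"wx":0,"wy":0,"wz":0,"grip":0.8},{"dx":-0.1,"dy":0,"dz":10.5,"wx":0,"wy":0,"wz":0,"grip":0.8},{"dx":-0.1,"dy":0,"dz":10.8,"wx":0,"wy":0,"wz":0,"grip":0.8},{"dx":-0.1,"dy":0,"dz":11,"wx":0,"wy":0,"wz":0,"grip":0.8},{"dx":-0.1,"dy":0,"dz":11,"wx":0,"wy":0,"wz":0,"grip":0.8},{"dx":-0.1,"dy":0,"dz":11,"wx":0,"wy":0,"wz":0,"grip":0.8}]'

```text
clock: 43.4
eef_pos: [0.5635, -0.1769, 0.1413]
tool_rot: [-0.035, 0.999, -0.0, 0.001]
ft_force: [0.7, -0.6, -3.1]
grip_width: 0.0134
grasp_force: 59.8
```

```bash
python3 -c "
from h import *
go(.5625,-.1754,.1386,94); cf()
"
```

```text
d [0.09 0.16 0.27] w [-0.001  0.002 -0.001] psi 94.0 pos [ 0.5635 -0.1769  0.1413] t 43.4
carton frame mm [  0.4  -1.5 141.3] F [ 0.7 -0.6 -3.1] t 43.4
```

>>> arm_command --increments '[{"dx":0.1,"dy":0.1,"dz":0.1,"wx":0,"wy":0,"wz":0,"grip":0.8},{"dx":0.1,"dy":0.1,"dz":0.2,"wx":0,"wy":0,"wz":0,"grip":0.8},{"dx":0.1,"dy":0.1,"dz":0.2,"wx":0,"wy":0,"wz":0,"grip":0.8},{"dx":0.1,"dy":0.1,"dz":0.2,"wx":0,"wy":0,"wz":0,"grip":0.8}]'

```text
clock: 43.8
eef_pos: [0.562, -0.1759, 0.1386]
tool_rot: [-0.035, 0.999, -0.0, 0.0]
ft_force: [-1.2, 0.3, -1.4]
grip_width: 0.0132
grasp_force: 60.0
```

```bash
python3 -c "
from h import *
go(.5625,-.1754,.1386,94); cf()
"
```

```text
d [-0.06  0.04  0.  ] w [-0.     0.    -0.001] psi 94.0 pos [ 0.562  -0.1759  0.1386] t 43.8
carton frame mm [ -1.1  -0.4 138.6] F [-1.2  0.3 -1.4] t 43.8
```

>>> arm_command --increments '[{"dx":0,"dy":0,"dz":0,"wx":0,"wy":0,"wz":0,"grip":4},{"dx":0,"dy":0,"dz":0,"wx":0,"wy":0,"wz":0,"grip":4},{"dx":0,"dy":0,"dz":0,"wx":0,"wy":0,"wz":0,"grip":4},{"dx":0,"dy":0,"dz":-3,"wx":0,"wy":0,"wz":0,"grip":4},{"dx":0,"dy":0,"dz":-7,"wx":0,"wy":0,"wz":0,"grip":4},{"dx":0,"dy":0,"dz":-12,"wx":0,"wy":0,"wz":0,"grip":4},{"dx":5,"dy":0,"dz":-17,"wx":0,"wy":0,"wz":0,"grip":4},{"dx":10,"dy":0,"dz":-18,"wx":0,"wy":0,"wz":0,"grip":4},{"dx":14,"dy":0,"dz":-18,"wx":0,"wy":0,"wz":0,"grip":4},{"dx":18,"dy":0,"dz":-18,"wx":0,"wy":0,"wz":0,"grip":4}]'

```text
clock: 44.8
eef_pos: [0.3813, -0.1885, 0.3199]
tool_rot: [-0.035, 0.999, -0.001, 0.002]
ft_force: [0.2, -0.8, 0.5]
grip_width: 0.0398
grasp_force: 0.0
```

>>> arm_command --increments '[{"dx":0,"dy":-8,"dz":0,"wx":0,"wy":0,"wz":0,"grip":4},{"dx":0,"dy":-8,"dz":0,"wx":0,"wy":0,"wz":0,"grip":4},{"dx":0,"dy":-8,"dz":0,"wx":0,"wy":0,"wz":0,"grip":4},{"dx":0,"dy":-8,"dz":0,"wx":0,"wy":0,"wz":0,"grip":4},{"dx":0,"dy":-8,"dz":0,"wx":0,"wy":0,"wz":0,"grip":4}]'

```text
clock: 45.3
eef_pos: [0.3879, -0.2676, 0.3184]
tool_rot: [-0.035, 0.999, 0.0, 0.0]
ft_force: [0.7, 0.1, -1.0]
grip_width: 0.0401
grasp_force: 0.0
```

```bash
python3 -W ignore -c "
from h import *
cf(); p,d,c=save('top','t5'); save('scene','s5'); P=pts('',d,c)
for lo,hi in ((.117,.132),(.155,.18)):
  m=(P[...,2]>lo)&(P[...,2]<hi)&(abs(P[...,0]-.563)<.1)&(abs(P[...,1]+.175)<.1); print(lo,m.sum(), cv2.minAreaRect((P[m][:,:2]*1000).astype(np.float32)) if m.any() else '')
a=cv2.resize(p[160:290,140:440],(800,347)); b=cv2.resize(load('s5')[0][140:340,150:540],(500,253)); a=np.vstack([a,np.zeros((253,800,3),np.uint8)]); a[347:,:500]=b
cv2.imwrite('pics/m5.png',a[...,::-1])
"
```

```text
carton frame mm [-181.1  -79.7  318.4] F [ 0.7  0.1 -1. ] t 45.3
0.117 298 ((544.990478515625, -182.83563232421875), (102.63301086425781, 121.37335205078125), 68.91432189941406)
0.155 169 ((563.220458984375, -173.5992431640625), (70.06050109863281, 14.361872673034668), 3.7941784858703613)
```

View pics/m5.png

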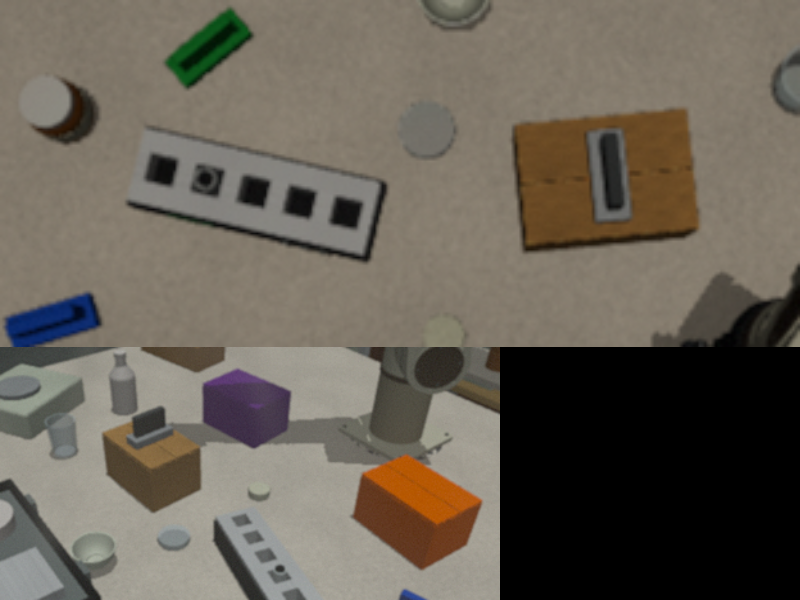

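The carton is closed. The weight is centred to within 2 mm and square to 0.2°. The blank is still in the heater and the bystanders haven't moved.

```bash
python3 -c "
from h import *
print(job.job_done())"
```

```text
the job is handed in; nothing more can be done
None
```

The job is handed in: all three capped vials stand in foam pockets down to the floor, the blank is still in the heater, the carton is closed with the end flaps under the long flaps, and the weight stands squarely across the seam at the middle of the top.

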